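# Turn the swivel tape hook to its stop and hang the tape roll

## Task

Swing the two-wire swivel hook on its post round until its lug presses firmly on the stop pin (push gently), leaving it facing that way. Then take the tape roll that stands in the wooden cradle, hang it on the two wires by its core and slide it back against the two upright tabs. Do not hang it before the hook has been turned, and leave the other things on the table where they are.

Things in the scene. Friction and masses are not known exactly. Their poses are not given: they have to be found in the camera images.
- stand: fixed steel post (22 mm thick) on a round foot (124 mm across, 22 mm high); origin at the foot's underside on the post axis, z up. The swivel hook turns on its top, its wires 140 mm above the table. At the start the hook faces 0.5 to 1.6 rad short of the stop (clockwise of it).
- swivel: the swivel hook on top of the post; z up; origin on the post axis at the wires' centre height (140 mm above the table), x = the way it faces. Two level wires, 8 mm thick, at y = -20 and +20 mm (outer faces y = -24 and +24, 32 mm clear between), run from a 48 mm hub to x = 115 mm and turn up there. Nothing but the upturned ends and the tabs is higher than z = +5 mm.
- fork_tip (a point): point midway between the two upturned wire ends, at the wires' centre height, 115 mm from the post axis. The ends reach up 14 mm above the wires' centre line and out to x = 119 mm of the hook.
- stop: aluminium collar clamped on the post below the hub, carrying behind it a 30 mm block with a hole in which the stop pin stands. Origin on the post axis at the wires' centre height, z up; x axis = nominal direction that the hook faces when its lug is against the pin. They may meet up to 0.08 rad before or after that, as the pin has play. The stop is rigid: push slowly and feel for it.
- cradle: fixed wooden cradle 66 x 90 mm, 32 mm high, in which the tape roll stands on edge; origin at its underside centre; its x axis lies along the roll's axis.
- roll_center (a point): middle of the core hole of the cream tape roll standing in the cradle, half way along its width; z axis = the roll's axis, level at the start. Outside diameter 97 mm, core hole about 74 mm, 45 mm wide, ring about 11 mm thick. Grip it from above across its 45 mm width at its top.
- roll: the same tape roll, 0.11 to 0.18 kg; origin at the centre of one end face, z along its axis. Hanging on the two wires its centre lies 25 to 32 mm below their centre line (its top some 20 mm above it, so grip only the uppermost 12 mm); its core passes over the upturned wire ends while its centre is 5 mm above their centre line.
- brown_roll: bystander: brown tape roll lying flat, 97 x 48 mm
- plain_mug: bystander: white mug, 95 mm high, between the hook and the cradle
- push_point (a point): outer side of the wire at y = -24 mm of the hook, at x = 95 mm: a good place to push it sideways (towards the hook's +y, counter-clockwise from above). Stiff friction (about 0.15 N m, 1.6 N here); the hook stays where it is left. Once on the stop, 5 to 12 N of push here is firm; over 25 N on the hook is too much.
- tabs (a point): midway between the outer faces of the two upright tabs on the wires, at x = 55 mm of the hook. Tabs 4 mm thick, from 18 to 26 mm either side of the middle, reaching 14 mm above the wires' centre line. The roll's end face rests on them when its centre is at x = 77.5 mm of the hook.
- lug (a point): lug hanging below the hook's tail, opposite to the wires, 44 mm from the post axis; 14 x 10 x 24 mm (10 along the hook's y, half of it on either side). Turned counter-clockwise it runs onto the stop pin.
- stop_pin: loose steel pin, 10 mm thick, 44 mm long, standing in a 13 mm square, 26 mm deep hole of the stop's block (so it shifts and leans under load by up to 3 mm); origin at its lower end, its upper 18 mm stand free beside the lug's path. The lug presses firmly on it at 6 N or more.
There are look-alikes about, which are no part of the job. Leave any purple look-alike of the roll alone.

How it is judged (in metres and radians):
On the way:
1. the hook's lug is pressed on the stop pin with at least 6 N (contact force between swivel and stop_pin above 6 N), for 0.2 s.
At the end, for the whole second after the job is handed in: The hook faces the stop's direction within 0.15 rad, and the tape roll hangs at rest by its core on both wires, its end face within 5 mm of the tabs, let go (angle between the x axis of swivel and the x axis of stop, either way round below 0.15 rad and x of roll_center in the frame of swivel between 0.072 and 0.0825 m and y of roll_center in the frame of swivel between -0.01 and 0.01 m and z of roll_center in the frame of swivel between -0.036 and -0.022 m and linear speed of roll below 0.02 m/s); the robot touches nothing.
It fails at once if the hook is pushed with more than 25 N (contact force between any of the arm, the fingers and swivel above 25 N).
It fails at once if the roll is forced on the hook with more than 25 N (contact force between roll and swivel above 25 N).
It fails at once if the roll is put on the hook before the hook has been turned to its stop (contact force between roll and swivel above 0.5 N and angle between the x axis of swivel and the x axis of stop, either way round above 0.2 rad).
It fails at once if a bystander is moved by more than 30 mm (distance of any of brown_roll, plain_mug from where it was at the start of the episode above 0.03 m).
It also fails if it takes over 72 s, if anything falls off the work surface, if the arm or the gripper's body presses on something with over 40 N, if the wrist force passes 120 N, or if a joint passes its speed limit or range.

## Robot

A 6-joint arm with a two-finger parallel gripper is mounted at the origin on a cart in front of the work surface, level with it; the furniture and walls round the work are solid. World frame = base frame: x ahead of the robot, y to its left, z up, the work surface at z = 0. Lengths are in mm, angles in rad, forces in N, time in s.
With the tool pointing down it reaches from about 350 to 950 mm from the base axis. Payload 17.4 kg.
Tool frame: the origin (TCP) lies midway between the tips of the shut fingers; the grasp point (between the pads) lies 19 mm behind it; x points along the fingers, y is the direction in which the jaws open and shut, and the axes are right-handed (so a half turn about x gives the same grasp; the last joint's range is limited). The gripper opens to 93 mm and grips with 3 to 60 N. Pads are 15 mm wide; open, the fingers measure 128 mm over their backs; the gripper's body (75 mm by 188 mm) begins 65 mm behind the grasp point.
Start: joints at [-0.038, 0.116, 1.442, -0, 1.584, -0.038], TCP at [675.005, -0.009, 218.646] pointing down, gripper open.
Joint ranges: [-2.83, 2.83], [-0.83, 2.19], [0.07, 2.5], [-1.14, 4.28], [0.01, 3], [-2.97, 2.97]. Speed limits (rad/s): [1.89, 1.89, 2.22, 3.14, 3.14, 3.14].

## Interface

Orientations are given as a 3x3 rotation matrix whose columns are the frame's x, y, z axes.
In Python, from station import env gives the robot as it stands. The module is installed in compiled form; this text tells all that it offers.
- The arm moves only by the shell command python3 -m jog 'ROWS'. ROWS is a JSON object of lists of equal length, an entry for each row: "hand": the opening, from 0 (shut) to 1 (fully open); "delta_pos": the shift along the tool's x, y, z in cm, a list of three; "twist": the turn about the tool's x in degrees. In form: {"hand": [hand, ...], "delta_pos": [[dx, dy, dz], ...], "twist": [twist, ...]}. A call has 1 to 12 rows; each row shifts and turns the commanded pose from where the row before left it, along the tool's axes as they then stand; what a row does not reach is not made up. A row lasts 1/10 s, in which the tool goes at most 50 mm and 8.59 degrees, less where a joint would pass 70% of its speed; a pose out of reach is approached as far as the arm can. A call with a gripper value outside its range is refused whole. The fingers move at their own pace and stop on an object; the grip force is fixed at half the most. Time passes only in rows, so rows that do not move let the fingers close. It gives the time, the measured TCP pose, the force and the opening at its end, in the units of the state.
- env.state(): the state, without advancing time (a new reading comes with each control period).
- env.snapshot(name): name is "scene" or "side" or "wrist"; returns a dict with "pixels" (480x640x3 uint8, red, green, blue), "vertical_fov" (degrees; the focal length in pixels is half the picture's height over the tangent of half this angle, whatever the lens; pixels are square), "cx", "cy" (the principal point, pixels), "world_to_cam" (4x4, takes a point from world to camera coordinates); the wrist camera has in their place "T_tool_cam" (4x4, takes a point from camera to tool coordinates, whose origin is the TCP and whose axes are the tool frame's). Camera axes: x right, y down, z forward; pixel columns grow to the right and rows downward; lengths in mm; the calibration is good to about 2 mm. A picture is of the moment at which its call begins: read the wrist's pose just before it. There is no depth.
- env.job_done(): hands the job in, once; it reports no verdict.
The state is a dict: "time_s": time; "q": joint angles; "qd": joint speeds; "joint_torque": joint torques, N m; "tool_pos": TCP position; "tool_rot": TCP orientation; "force": force on the tool from outside, world axes, zero at the start; "wrist_torque": the same for the moment, N m; "opening": opening from 0.0 (shut) to 1.0 (fully open).
Only numpy, scipy, OpenCV 4.12 (cv2) and the standard library are available. Lean on these libraries where they do the work, as an engineer would, in place of code of your own. Each camera call takes 0.05 s, during which the arm holds its last target.

## Working session

There is one attempt and no reset: what is moved stays moved. The work goes in short steps, Python scripts to look and compute and a shell command to move; the robot and the scene stay as the last step left them, time stands still between calls to the robot, and variables do not carry over. Pictures are saved under pics/ and viewed, and the job is handed in when it is done.

```bash
mkdir -p pics
cat > h.py <<'E'
import numpy as np, cv2
from station import env
def snap(n,f):
    s=env.state(); d=env.snapshot(n); cv2.imwrite('pics/'+f,d['pixels'][:,:,::-1])
    import pickle
    pickle.dump((s,d),open('pics/'+f+'.pkl','wb')); return s,d
def load(f):
    import pickle
    return pickle.load(open('pics/'+f+'.pkl','rb'))
def cam(s,d):
    f=240/np.tan(np.radians(d['vertical_fov'])/2)
    if 'world_to_cam' in d: T=np.linalg.inv(np.array(d['world_to_cam']))
    else:
        W=np.eye(4);W[:3,:3]=s['tool_rot'];W[:3,3]=s['tool_pos'];T=W@np.array(d['T_tool_cam'])
    return f,T
def ray(s,d,u,v):
    f,T=cam(s,d); r=T[:3,:3]@np.array([(u-d['cx'])/f,(v-d['cy'])/f,1]); return T[:3,3],r/np.linalg.norm(r)
def onz(s,d,u,v,z):
    o,r=ray(s,d,u,v); return o+r*(z-o[2])/r[2]
def tri(rays):
    A=np.zeros((3,3));b=np.zeros(3)
    for o,r in rays:
        P=np.eye(3)-np.outer(r,r);A+=P;b+=P@o
    x=np.linalg.solve(A,b); return x,[np.linalg.norm((np.eye(3)-np.outer(r,r))@(x-o)) for o,r in rays]
def proj(s,d,p):
    f,T=cam(s,d); c=np.linalg.inv(T)@np.append(p,1); return d['cx']+f*c[0]/c[2], d['cy']+f*c[1]/c[2]
E
python3 - <<'E'
from h import *
for n in('scene','side','wrist'):
    s,d=snap(n,n+'0.png'); f,T=cam(s,d); print(n,f,T.round(2).tolist(),d['cx'],d['cy'],list(d))
print(s)
E
```

```text
scene 579.5298018511309 [[0.76, -0.44, 0.49, -46.86], [-0.66, -0.52, 0.55, -624.52], [0.01, -0.73, -0.68, 916.78], [0.0, 0.0, 0.0, 1.0]] 315.3825161846448 238.0804155965296 ['pixels', 'vertical_fov', 'cx', 'cy', 'world_to_cam']
side 557.017562112639 [[-0.93, -0.12, 0.34, 160.3], [-0.36, 0.37, -0.85, 997.14], [-0.02, -0.92, -0.39, 546.92], [0.0, 0.0, 0.0, 1.0]] 309.65186422782875 237.42773787328488 ['pixels', 'vertical_fov', 'cx', 'cy', 'world_to_cam']
wrist 335.9014633241884 [[1.0, 0.0, -0.0, 674.78], [-0.0, -0.96, -0.29, 81.34], [-0.0, 0.29, -0.96, 383.93], [0.0, 0.0, 0.0, 1.0]] 321.78110539938365 242.42717999832436 ['pixels', 'vertical_fov', 'cx', 'cy', 'T_tool_cam']
{'time_s': 0.1, 'q': array([-3.78167969e-02,  1.16437153e-01,  1.44217722e+00, -8.92372718e-06,
        1.58400692e+00, -3.78020826e-02]), 'qd': array([-1.25845447e-03, -1.85537761e-04, -2.90282376e-03, -7.27367603e-04,
       -5.85926488e-05, -1.46115332e-05]), 'joint_torque': array([ 3.09313356e-03, -7.22894382e+01, -6.23865938e+01,  7.81798759e-02,
        2.28431396e-02, -1.37065126e-04]), 'tool_pos': array([ 6.74821703e+02, -1.62226235e-02,  2.17992782e+02]), 'tool_rot': array([[-1.02823652e-03,  9.99999471e-01, -1.48429867e-05],
       [ 2.99738259e-05, -1.48121744e-05, -9.99999999e-01],
       [-9.99999471e-01, -1.02823696e-03, -2.99585796e-05]]), 'force': array([-0.00339155, -0.07911994, -0.50727204]), 'wrist_torque': array([-0.00153419, -0.01635   , -0.01700875]), 'opening': 0.9971900919340745}
```

View pics/scene0.png

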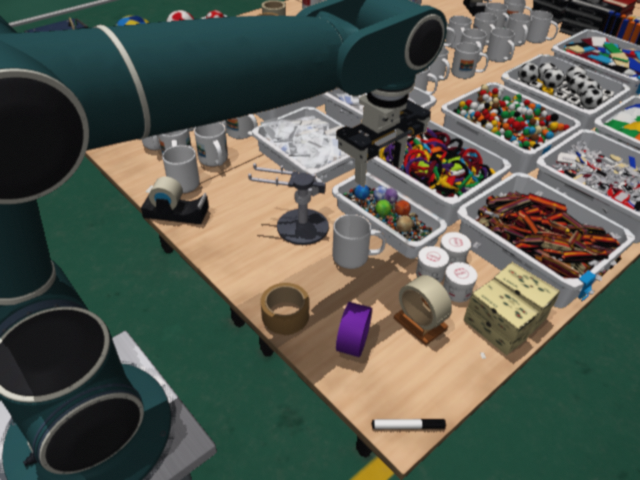

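View pics/side0.png

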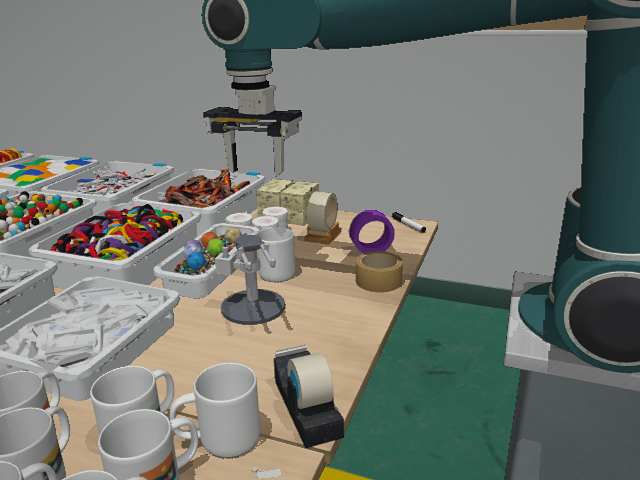

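View pics/wrist0.png

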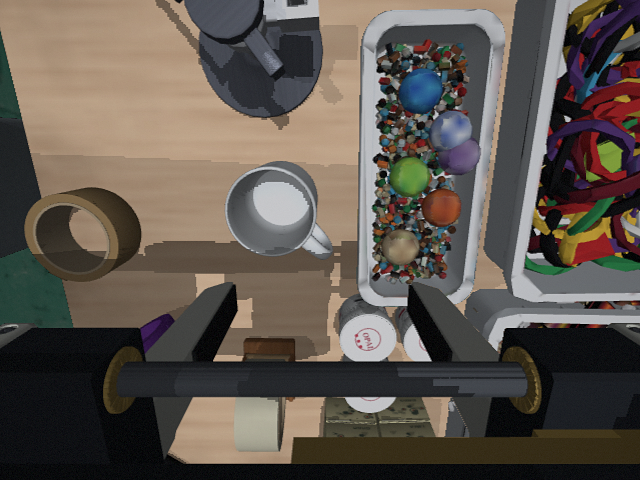

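The scene view shows the stand at about (303,200) with wires running to (252,175), the mug at (350,240), and the cream roll in its cradle at (425,305). The purple look-alike is at (354,330) and the brown roll at (285,308). I'll enlarge the hook and roll.

Run:
```python
from h import *
def crop(f,x,y,w,h,k,o):
    im=cv2.imread('pics/'+f)[y:y+h,x:x+w]; cv2.imwrite('pics/'+o,cv2.resize(im,None,fx=k,fy=k,interpolation=cv2.INTER_CUBIC))
crop('scene0.png',240,150,110,100,7,'c1.png')
crop('side0.png',195,215,110,110,5,'c2.png')
crop('scene0.png',380,260,90,90,6,'c3.png')
for f,u,v in(('scene0.png',303,230),('side0.png',252,308)):
    s,d=load(f);print(onz(s,d,u,v,22))
s,d=load('wrist0.png');print(onz(s,d,262,60,22))
```

```text
[591.69178482 138.07127231  22.        ]
[598.10741008 200.00406721  22.        ]
[616.52004004 154.51049368  22.        ]
```

View pics/c1.png

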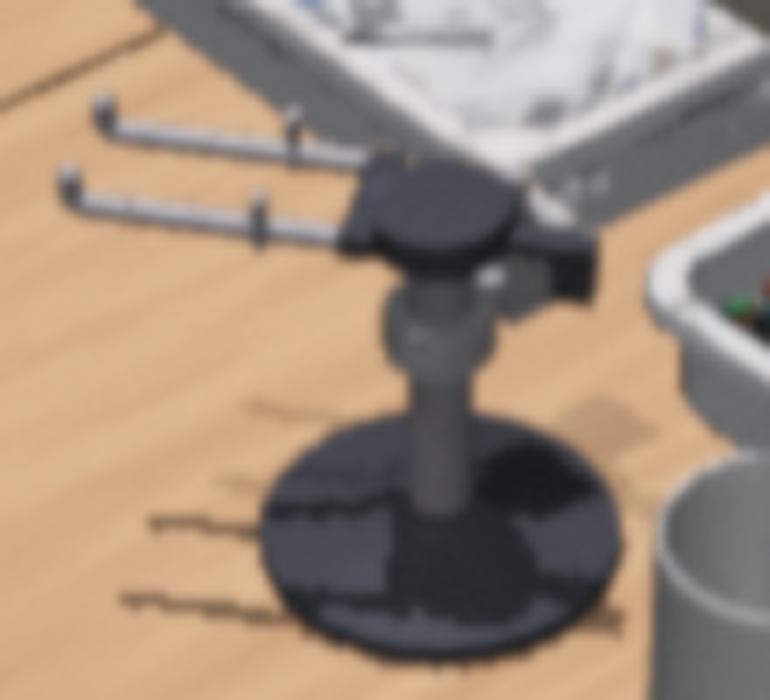

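View pics/c2.png

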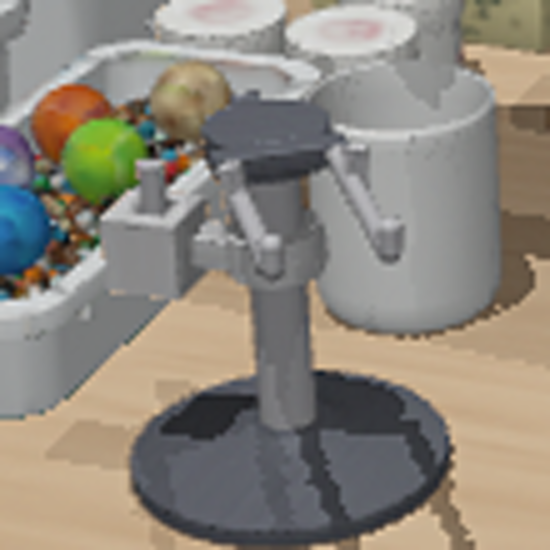

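View pics/c3.png

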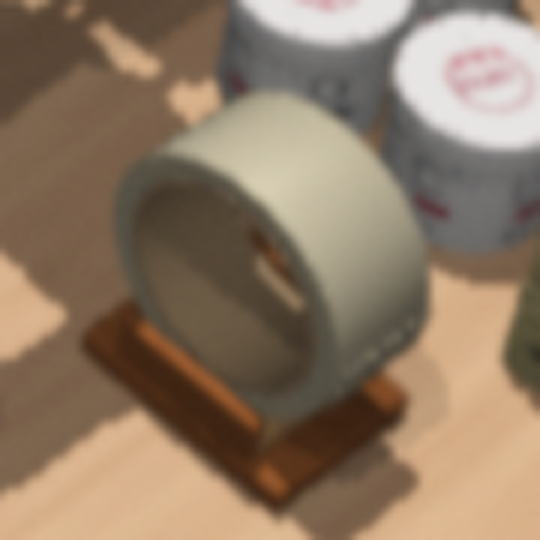

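Run:
```python
from h import *
S=load('scene0.png');D=load('side0.png');W=load('wrist0.png')
def c1(x,y):return 240+x/7-.43,150+y/7-.43
def c2(x,y):return 195+x/5-.4,215+y/5-.4
def t(n,a,b):
    x,e=tri([ray(*S,*a),ray(*D,*b)]);print(n,x.round(1),np.round(e,1));return x
print('axis', onz(*S,*c1(440,535),22),onz(*D,*c2(290,455),22),)
t('post bottom',c1(440,515),c2(288,425))
t('hubtop',c1(445,195),c2(270,120))
# end tops; try pairing
A=t('endA',c1(105,100),c2(268,243)); t('endA2',c1(105,100),c2(389,228));
B=t('endB',c1(69,175),c2(389,228)); t('endB2',c1(69,175),c2(268,243))
print('pin', onz(*D,*c2(150,165),130),onz(*D,*c2(150,210),116))
print('blk', onz(*S,*c1(520,285),125))
# roll: hue
t('rolltop?',(399+27,275),(321,192))
```

```text
axis [599.6222556  149.58062059  22.        ] [601.02868005 191.67257108  22.        ]
post bottom [613.8 164.2  15.9] [2.6 2.6]
hubtop [614.2 164.4 146.2] [0.5 0.5]
endA [560.2 269.3 151.4] [0.8 0.8]
endA2 [536.4 248.3 160.6] [12.2 12.2]
endB [528.  244.8 150.7] [0.7 0.7]
endB2 [551.5 265.9 141.5] [14.1 14.1]
pin [655.11024304 183.0271838  130.        ] [651.66140589 191.6163984  116.        ]
blk [620.89406226 135.26137064 125.        ]
rolltop? [ 609.  -197.9  123.7] [4.8 4.8]
```

```bash
python3 -m jog '{"hand":[0,0,0,0,0,0,0,0,0,0],"delta_pos":[[0,-0.6,-2.85],[0,-0.6,-2.85],[0,-0.6,-2.85],[0,-0.6,-2.85],[0,-0.6,-2.85],[0,-0.6,-2.85],[0,-0.6,-2.85],[0,-0.6,-2.85],[0,-0.6,-2.85],[0,-0.6,-2.85]],"twist":[0,0,0,0,0,0,0,0,0,0]}'
python3 - <<'E'
from h import *
for n in('wrist','side'): snap(n,n+'1.png')
print(env.state())
E
```

```text
time_s: 1.15
tool_pos: [614.6, 286.1, 218.4]
tool_rot: [[-0.0, 1.0, -0.0], [-0.0, -0.0, -1.0], [-1.0, -0.0, 0.0]]
force: [1.1, -0.1, 0.9]
opening: 0.19
{'time_s': 1.25, 'q': array([4.00284032e-01, 1.23254171e-01, 1.43449429e+00, 6.33281254e-04,
       1.58446485e+00, 3.97647896e-01]), 'qd': array([-0.04879502, -0.01170289,  0.01216959, -0.01743086,  0.00037987,
       -0.04541308]), 'joint_torque': array([ 2.71787792e+00, -7.25778794e+01, -6.30806494e+01,  3.03743184e-01,
       -4.47603688e-02,  8.84235017e-01]), 'tool_pos': array([614.05968801, 287.72256821, 218.15604216]), 'tool_rot': array([[-8.18350283e-04,  9.99996169e-01,  2.64445152e-03],
       [ 3.41307616e-04,  2.64473156e-03, -9.99996444e-01],
       [-9.99999607e-01, -8.17444802e-04, -3.43470625e-04]]), 'force': array([-0.24349243, -0.39971693,  0.19613224]), 'wrist_torque': array([ 0.05633968, -0.04132459, -0.02357774]), 'opening': 0.1021976484910374}
```

View pics/wrist1.png

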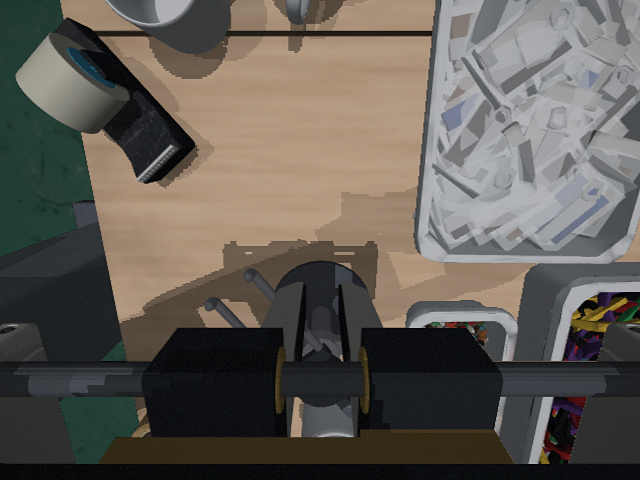

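View pics/side1.png

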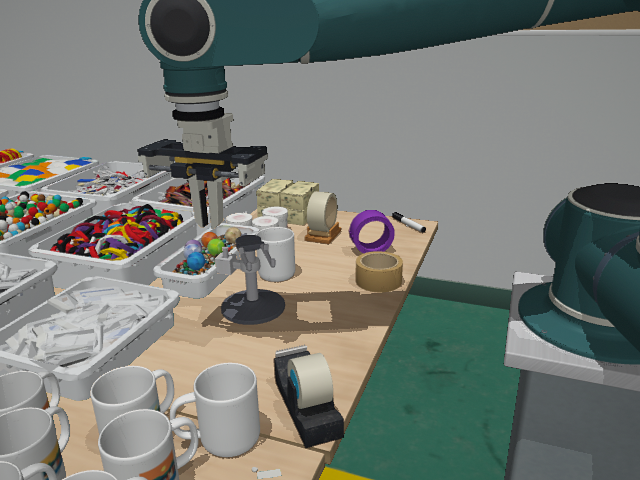

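Run:
```python
from h import *
W=load('wrist1.png');S=load('scene0.png');D=load('side0.png')
for p in([560,269,151],[528,245,151],[614,164,146],[614,287,218]): print(proj(*W,np.array(p)))
for px in((250,273),(212,304)): print(onz(*W,*px,154),onz(*W,*px,144))
```

```text
(np.float64(249.53825998822433), np.float64(276.5118822306393))
(np.float64(210.03236202857067), np.float64(305.32344287266915))
(np.float64(321.5880192377032), np.float64(387.79257088067675))
(np.float64(321.313270115176), np.float64(294.0363413628446))
[561.21821313 273.06594205 154.        ] [558.90881102 268.96557397 144.        ]
[530.7172434  247.69258617 154.        ] [527.08347488 242.49049509 144.        ]
```

```bash
python3 -m jog '{"hand":[0,0,0,0,0,0,0,0],"delta_pos":[[3,0,0],[3,0,0],[3.3,0,0],[0,-0.6,0.45],[0,-0.6,0.45],[0,-0.4,0.3],[0,-0.4,0.3],[0,0,0]],"twist":[0,0,0,0,0,0,0,0]}'
```

```text
time_s: 2.05
tool_pos: [595.0, 269.7, 127.3]
tool_rot: [[0.002, 1.0, -0.0], [0.001, -0.0, -1.0], [-1.0, 0.002, -0.001]]
force: [-0.6, 1.3, -0.2]
opening: 0.005
```

Run:
```python
from h import *
p0=None
for t in list(range(127,180,5))+list(range(180,206,3)):
    a=np.radians(t);u=np.array([np.cos(a),np.sin(a)]);n=np.array([-u[1],u[0]])
    r=95+11*min(max((t-127)/60,0),1); h=17.5*abs(n[0])+7.5*abs(n[1])
    p=np.array([614,164.3])+r*u-(24+h)*n
    print(t,p.round(1), None if p0 is None else [0,*( (p-p0)*[1,-1]/10).round(2)]); p0=p
```

```text
127 [590.8 265.7] None
132 [581.  263.7] [0, np.float64(-0.97), np.float64(0.2)]
137 [571.4 260.6] [0, np.float64(-0.96), np.float64(0.31)]
142 [562.  256.5] [0, np.float64(-0.94), np.float64(0.41)]
147 [552.9 251.4] [0, np.float64(-0.91), np.float64(0.51)]
152 [544.3 245.3] [0, np.float64(-0.86), np.float64(0.61)]
157 [536.2 238.3] [0, np.float64(-0.81), np.float64(0.7)]
162 [528.8 230.4] [0, np.float64(-0.74), np.float64(0.79)]
167 [522.2 221.7] [0, np.float64(-0.66), np.float64(0.87)]
172 [516.5 212.2] [0, np.float64(-0.58), np.float64(0.95)]
177 [511.7 202.1] [0, np.float64(-0.48), np.float64(1.01)]
180 [509.3 195.8] [0, np.float64(-0.24), np.float64(0.63)]
183 [507.2 191.2] [0, np.float64(-0.21), np.float64(0.46)]
186 [505.3 186.3] [0, np.float64(-0.19), np.float64(0.48)]
189 [504.  181.4] [0, np.float64(-0.13), np.float64(0.49)]
192 [503.  176.5] [0, np.float64(-0.09), np.float64(0.5)]
195 [502.4 171.4] [0, np.float64(-0.07), np.float64(0.51)]
198 [501.9 166.3] [0, np.float64(-0.05), np.float64(0.51)]
201 [501.7 161.1] [0, np.float64(-0.02), np.float64(0.52)]
204 [501.7 155.9] [0, np.float64(0.0), np.float64(0.52)]
```

```bash
python3 -m jog '{"hand":[0,0,0,0,0,0,0,0,0,0,0,0],"delta_pos":[[0,-0.2,0.2],[0,-0.22,0.2],[0,-0.49,0.1],[0,-0.48,0.1],[0,-0.48,0.15],[0,-0.48,0.16],[0,-0.47,0.2],[0,-0.47,0.21],[0,-0.46,0.25],[0,-0.45,0.26],[0,-0.43,0.3],[0,-0.43,0.31]],"twist":[0,0,0,0,0,0,0,0,0,0,0,0]}'
```

```text
time_s: 3.25
tool_pos: [544.0, 245.4, 125.7]
tool_rot: [[-0.0, 1.0, 0.0], [0.0, 0.0, -1.0], [-1.0, -0.0, -0.0]]
force: [1.4, -0.0, 1.5]
opening: 0.004
```

```bash
python3 -m jog '{"hand":[0,0,0,0,0,0,0,0,0,0],"delta_pos":[[0,-0.41,0.35],[0,-0.4,0.35],[0,-0.37,0.39],[0,-0.37,0.4],[0,-0.33,0.43],[0,-0.33,0.44],[0,-0.29,0.47],[0,-0.29,0.48],[0,-0.1,0.2],[0,0,0]],"twist":[0,0,0,0,0,0,0,0,0,0]}'
python3 - <<'E'
from h import *
for n in('scene','side'): snap(n,n+'2.png')
im=np.vstack([cv2.resize(cv2.imread('pics/scene2.png')[130:260,200:360],None,fx=4,fy=4)[:300],cv2.resize(cv2.imread('pics/side2.png')[210:330,180:340],None,fx=4,fy=4)[:300]])
cv2.imwrite('pics/m2.png',im); print(env.state()['force'])
E
```

```text
time_s: 4.25
tool_pos: [515.4, 210.1, 125.7]
tool_rot: [[-0.0, 1.0, -0.0], [-0.0, -0.0, -1.0], [-1.0, -0.0, 0.0]]
force: [1.1, -0.8, 0.6]
opening: 0.001
[0.09141983 0.02397145 1.26769576]
```

View pics/m2.png

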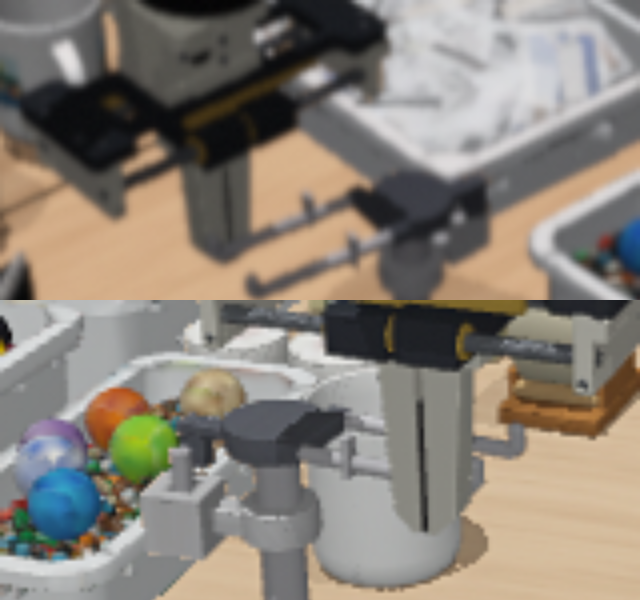

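```bash
python3 -m jog '{"hand":[0,0,0,0,0,0,0],"delta_pos":[[0,-0.2,0.4],[0,-0.18,0.4],[0,-0.12,0.3],[0,-0.12,0.3],[0,-0.1,0.25],[0,-0.1,0.25],[0,0,0]],"twist":[0,0,0,0,0,0,0]}'
python3 - <<'E'
from h import *
for n in('scene','side'): snap(n,n+'3.png')
im=np.vstack([cv2.resize(cv2.imread('pics/scene3.png')[130:260,200:360],None,fx=4,fy=4)[:300],cv2.resize(cv2.imread('pics/side3.png')[210:330,180:340],None,fx=4,fy=4)[:300]])
cv2.imwrite('pics/m3.png',im); print(env.state()['force'])
E
```

```text
time_s: 5.05
tool_pos: [507.2, 191.2, 125.7]
tool_rot: [[-0.0, 1.0, -0.0], [-0.0, -0.0, -1.0], [-1.0, -0.0, 0.0]]
force: [-1.0, -0.2, -0.5]
opening: 0.005
[ 0.44850496 -0.10678722 -0.60267696]
```

View pics/m3.png

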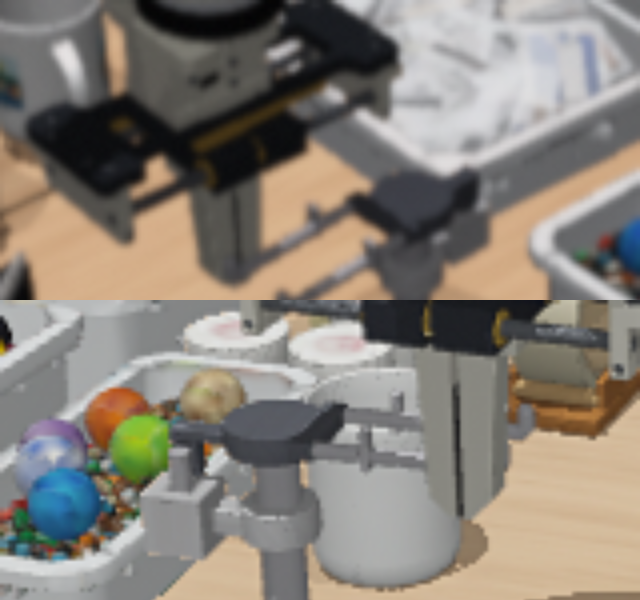

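The lug at (195,435) in the side crop is now nearly behind the pin at (180,465), so I'll creep from here.

```bash
for i in 1; do python3 -m jog '{"hand":[0,0,0,0],"delta_pos":[[0,-0.05,0.15],[0,-0.05,0.15],[0,-0.05,0.1],[0,0,0]],"twist":[0,0,0,0]}'; done; python3 -c "
from h import *
print(env.state()['force'],env.state()['tool_pos'])"
```

```text
time_s: 5.55
tool_pos: [505.8, 187.5, 125.7]
tool_rot: [[0.0, 1.0, -0.0], [0.0, -0.0, -1.0], [-1.0, 0.0, -0.0]]
force: [0.4, 3.0, -0.4]
opening: 0.006
[ 0.42472089  3.01436899 -0.40713532] [505.82503707 187.48605628 125.67799407]
```

```bash
python3 -m jog '{"hand":[0,0,0],"delta_pos":[[0,-0.05,0.12],[0,-0.05,0.12],[0,0,0]],"twist":[0,0,0]}'
```

```text
time_s: 5.85
tool_pos: [504.9, 185.4, 125.7]
tool_rot: [[0.001, 1.0, 0.0], [0.001, 0.0, -1.0], [-1.0, 0.001, -0.001]]
force: [2.6, 4.5, -1.6]
opening: 0.003
```

```bash
python3 -m jog '{"hand":[0,0,0],"delta_pos":[[0,-0.03,0.12],[0,-0.03,0.12],[0,0,0]],"twist":[0,0,0]}'
```

```text
time_s: 6.15
tool_pos: [504.5, 183.4, 125.8]
tool_rot: [[0.001, 1.0, 0.0], [0.002, 0.0, -1.0], [-1.0, 0.001, -0.002]]
force: [4.4, 9.3, -2.5]
opening: 0.006
```

```bash
python3 -m jog '{"hand":[0,0,0],"delta_pos":[[0,0,0],[0,0,0],[0,0,0]],"twist":[0,0,0]}';python3 - <<'E'
from h import *
for n in('scene','side'): snap(n,n+'4.png')
im=np.vstack([cv2.resize(cv2.imread('pics/scene4.png')[130:260,200:360],None,fx=4,fy=4)[:300],cv2.resize(cv2.imread('pics/side4.png')[210:330,180:340],None,fx=4,fy=4)[:300]])
cv2.imwrite('pics/m4.png',im); print(env.state()['force'])
E
```

```text
time_s: 6.45
tool_pos: [504.5, 183.4, 125.8]
tool_rot: [[0.001, 1.0, 0.0], [0.002, 0.0, -1.0], [-1.0, 0.001, -0.002]]
force: [4.2, 8.6, -1.1]
opening: 0.009
[ 4.57113294  8.29151835 -1.7544231 ]
```

View pics/m4.png

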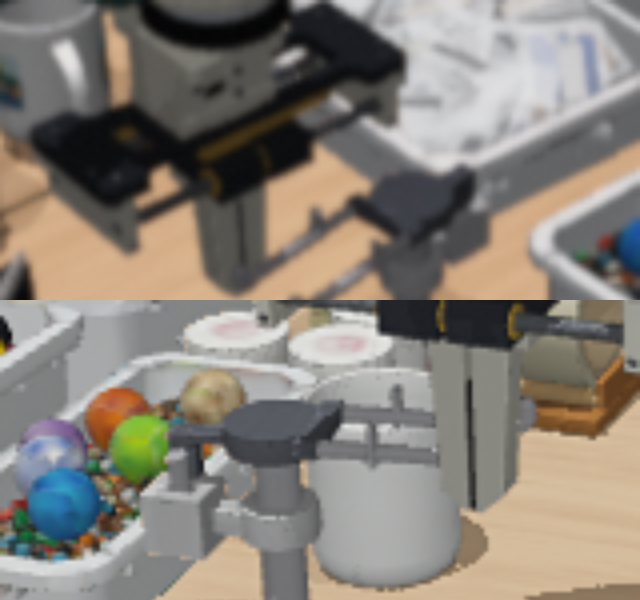

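```bash
python3 -m jog '{"hand":[0,0,0,0,0,0,0,0,0,0,0,0],"delta_pos":[[0,0,-0.5],[0,0,-1.5],[0,0,-2],[-4,0,0],[-4,0,0],[-4,0,0],[0,1.5,3],[0,1.5,3],[0,1.5,3],[0,1.5,3],[0,1.5,3],[0,0,0]],"twist":[0,0,0,0,0,0,0,0,0,0,0,0]}';python3 - <<'E'
from h import *
for n in('scene','side','wrist'): snap(n,n+'5.png')
im=np.vstack([cv2.resize(cv2.imread('pics/scene5.png')[130:260,200:360],None,fx=4,fy=4,interpolation=2)[:300],cv2.resize(cv2.imread('pics/side5.png')[210:330,180:340],None,fx=4,fy=4,interpolation=2)[:300]])
cv2.imwrite('pics/m5.png',im); print(env.state()['force'])
E
```

```text
time_s: 7.75
tool_pos: [580.3, 70.5, 245.1]
tool_rot: [[-0.001, 1.0, -0.003], [-0.001, -0.003, -1.0], [-1.0, -0.001, 0.001]]
force: [0.7, 0.6, -0.9]
opening: 0.001
[0.44324011 0.25841639 0.07791909]
```

View pics/m5.png

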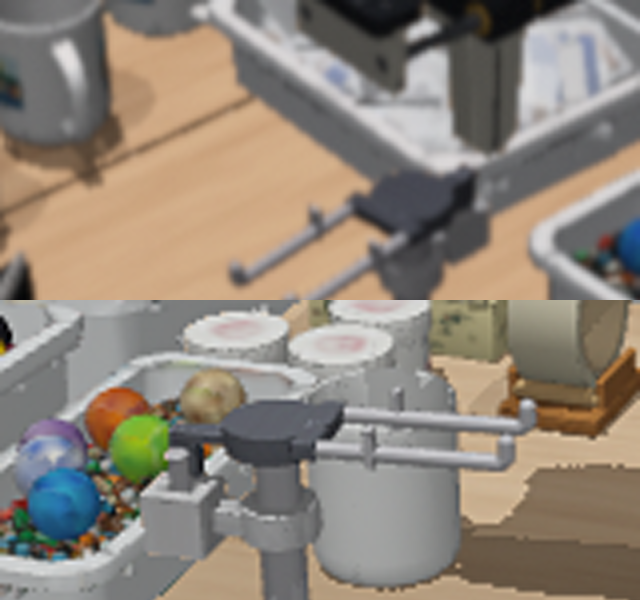

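View pics/wrist5.png

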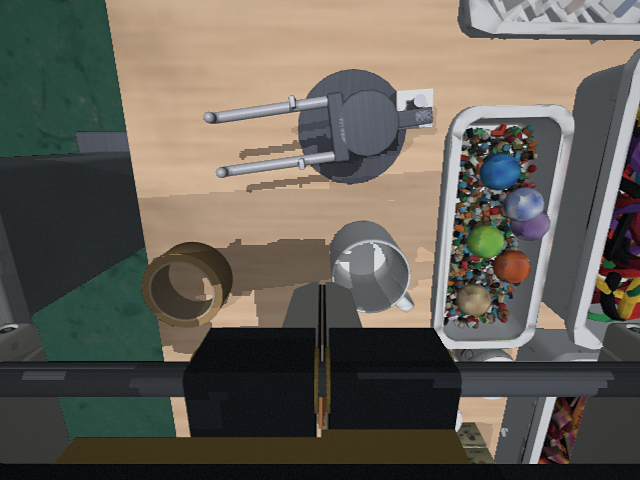

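View pics/side5.png

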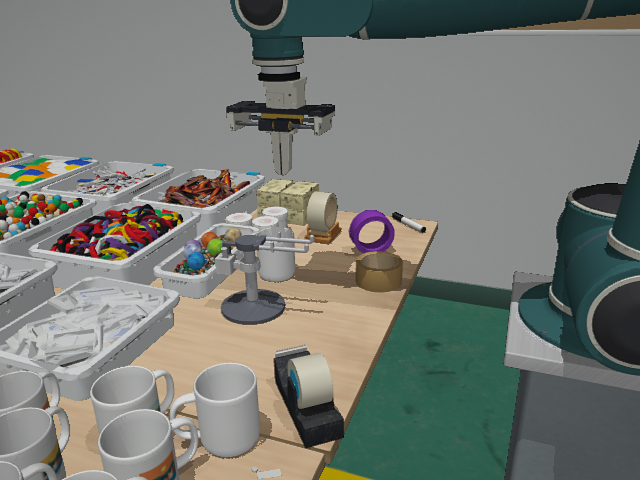

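Run:
```python
from h import *
W=load('wrist5.png');S=load('scene5.png');D=load('side5.png')
im=cv2.imread('pics/wrist5.png')[70:200,180:450];cv2.imwrite('pics/w5.png',cv2.resize(im,None,fx=2.9,fy=2.9,interpolation=2))
def c2(x,y):return 180+x/4-.4,210+(y-300)/4-.4
def c1(x,y):return 200+x/4-.4,130+y/4-.4
A=tri([ray(*W,209,117),ray(*D,*c2(505,442)),ray(*S,*c1(237,270))]);B=tri([ray(*W,222,172),ray(*D,*c2(527,405))])
print(A,B)
m=0
for a,z in(((209,117),154),((222,172),154),((291,101),154),((302,164),154)): print(onz(*W,*a,z).round(1))
print(onz(*W,368,122,146))
```

```text
(array([497.27261899, 169.51695187, 150.08385978]), [np.float64(0.6124118593960023), np.float64(1.4911454662731378), np.float64(1.286438506332237)]) (array([503.23807281, 130.50461903, 152.05218585]), [np.float64(0.035355430268989525), np.float64(0.035355430268977514)])
[497.9 169.6 154. ]
[503.8 130.7 154. ]
[557.2 180.1 154. ]
[564.2 136.5 154. ]
[613.39000268 166.38700976 146.        ]
```

View pics/w5.png

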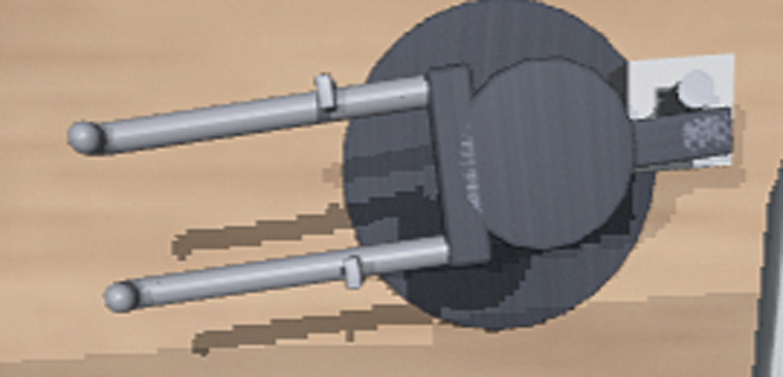

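```bash
python3 -m jog '{"hand":[1,1,1,1,1,1,1,1,1,1,1],"delta_pos":[[0,0.3,3.4],[0,0.3,3.4],[0,0.3,3.4],[0,0.3,3.4],[0,0.3,3.4],[0,0.3,3.4],[0,0.3,3.4],[0,0.3,3.4],[0,0.3,3.4],[0,0.3,3.4],[0,0,0]],"twist":[0,0,0,0,0,0,0,0,0,0,0]}';python3 - <<'E'
from h import *
for n in('side','wrist','scene'): s,d=snap(n,n+'6.png')
print(s['tool_pos'],s['tool_rot'])
im=np.hstack([cv2.resize(cv2.imread('pics/scene6.png')[260:350,380:470],None,fx=4,fy=4,interpolation=2),cv2.resize(cv2.imread('pics/side6.png')[180:250,270:360],None,fx=4,fy=4,interpolation=2)]) if 0 else cv2.resize(cv2.imread('pics/side6.png')[180:255,280:370],None,fx=7,fy=7,interpolation=2)
cv2.imwrite('pics/m6.png',im)
E
```

```text
time_s: 9.0
tool_pos: [609.4, -269.1, 245.0]
tool_rot: [[-0.001, 1.0, -0.001], [-0.0, -0.001, -1.0], [-1.0, -0.001, 0.0]]
force: [0.3, 0.4, 0.5]
opening: 0.901
[ 609.46580469 -266.46509471  245.39823445] [[-4.46100731e-04  9.99999890e-01  1.45687675e-04]
 [ 4.46080763e-04  1.45886672e-04 -9.99999890e-01]
 [-9.99999801e-01 -4.46035693e-04 -4.46145794e-04]]
```

View pics/m6.png

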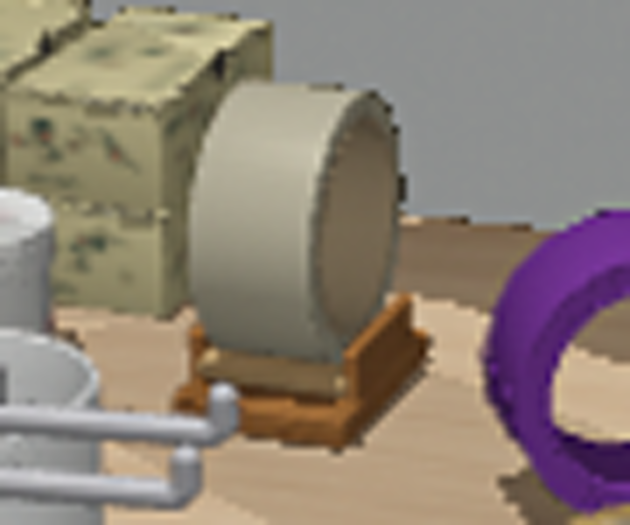

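View pics/wrist6.png

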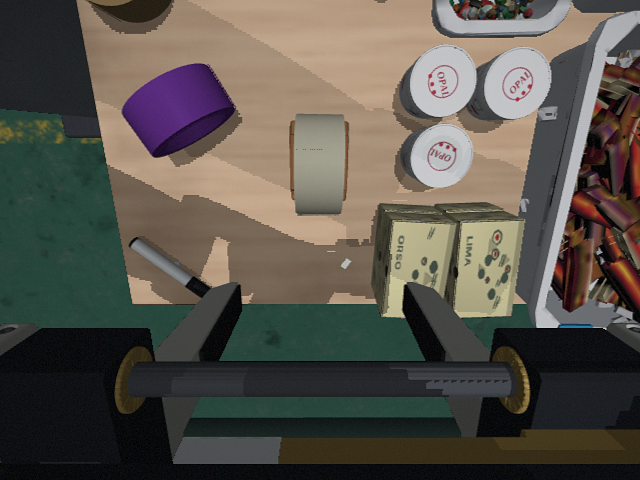

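Run:
```python
from h import *
W=load('wrist6.png');D=load('side6.png');S=load('scene6.png')
im=W[1]['pixels'].astype(int); print(im[160,320],im[160,280],im[190,300],im[200,346],im[130,320])
hsv=cv2.cvtColor(W[1]['pixels'],cv2.COLOR_RGB2HSV)
for v in range(106,222,6):
    r=hsv[v,275:365,1]; print(v,[int(x) for x in r[::3]]) if v%24==10 else None
m=((hsv[:,:,1]<75)&(hsv[:,:,2]>70)).astype(np.uint8); m[:,:280]=0;m[:,360:]=0;m[:100]=0;m[225:]=0
n,l,st,c=cv2.connectedComponentsWithStats(m);i=1+np.argmax(st[1:,4]);print(st[i],c[i])
k=(l==i).astype(np.uint8);cn,_=cv2.findContours(k,0,2);print(cv2.minAreaRect(cn[0]))
f,T=cam(*W)
for v in range(125,212,10):
    xs=np.where(k[v])[0]; print(v,xs.min(),xs.max())
# top from side
def c(x,y):return 280+x/7-.43,180+y/7-.43
for w in((320,150),(320,160),(320,170)): print(w,tri([ray(*W,*w),ray(*D,*c(290,84))]))
```

```text
[163 160 143] [168 143 119] [139 136 122] [173 149 126] [146 146 129]
106 [74, 72, 73, 72, 72, 71, 73, 70, 72, 75, 73, 75, 75, 73, 73, 74, 74, 76, 74, 76, 75, 77, 76, 78, 77, 75, 76, 77, 78, 75]
130 [70, 72, 71, 72, 72, 110, 157, 28, 33, 31, 28, 31, 31, 33, 31, 30, 31, 31, 30, 31, 30, 31, 28, 44, 153, 73, 73, 72, 73, 75]
154 [73, 74, 73, 74, 74, 121, 97, 30, 29, 30, 30, 31, 33, 30, 28, 28, 32, 30, 30, 30, 30, 30, 30, 23, 160, 71, 71, 73, 74, 71]
178 [70, 73, 71, 71, 72, 101, 102, 32, 29, 29, 30, 30, 34, 29, 29, 31, 32, 32, 28, 33, 32, 30, 30, 78, 77, 68, 70, 70, 70, 72]
202 [70, 70, 71, 71, 69, 70, 70, 30, 31, 31, 29, 29, 29, 27, 29, 28, 31, 29, 31, 30, 33, 30, 26, 69, 69, 69, 70, 69, 68, 71]
[ 280  100   80  125 8502] [318.54316631 160.70865679]
((319.5, 162.0), (124.0, 79.0), 90.0)
125 280 359
135 280 359
145 280 359
155 283 359
165 280 359
175 280 359
185 280 359
195 280 359
205 280 359
(320, 150) (array([ 606.0459414 , -195.21633821,  122.45931902]), [np.float64(1.6690274410958292), np.float64(1.6690274410959312)])
(320, 160) (array([ 607.3646547 , -202.91285239,  119.92467638]), [np.float64(0.21908802808788047), np.float64(0.21908802808789862)])
(320, 170) (array([ 608.72540598, -210.86473171,  117.3405239 ]), [np.float64(1.2814528007142223), np.float64(1.2814528007144486)])
```

Run:
```python
from h import *
W=load('wrist6.png');D=load('side6.png');S=load('scene6.png')
hsv=cv2.cvtColor(W[1]['pixels'],cv2.COLOR_RGB2HSV)
m=((hsv[:,:,1]<50)&(hsv[:,:,2]>70)).astype(np.uint8); m[:,:280]=0;m[:,360:]=0;m[:100]=0;m[225:]=0
n,l,st,c=cv2.connectedComponentsWithStats(m);i=1+np.argmax(st[1:,4]);print(st[i],c[i])
k=(l==i).astype(np.uint8);cn,_=cv2.findContours(k,0,2);print(cv2.minAreaRect(cn[0]))
for v in range(115,216,10):
    xs=np.where(k[v])[0]; a=onz(*W,xs.min()-.5,v,118);b=onz(*W,xs.max()+.5,v,118);print(v,xs.min(),xs.max(),a.round(1),b.round(1))
cv2.imwrite('pics/r6.png',cv2.resize(cv2.imread('pics/wrist6.png')[100:230,260:380],None,fx=5,fy=5,interpolation=2)[:600])
# silhouette tangents along y through circle: rays at top v and bottom v column 319
for v in (st[i][1],st[i][1]+st[i][3]): print(v,ray(*W,319,v))
# known radius 48.5 circle tangent to both rays (in y-z plane)
o,a=ray(*W,319,st[i][1]-.5);_,b=ray(*W,319,st[i][1]+st[i][3]-.5)
a=a[1:]/np.linalg.norm(a[1:]);b=b[1:]/np.linalg.norm(b[1:]);h=np.arccos(a@b)/2;bi=(a+b)/np.linalg.norm(a+b);print('centre yz',o[1:]+bi*48.5/np.sin(h))
```

```text
[ 294  114   51   99 4870] [318.77207392 162.44825462]
((318.9999694824219, 163.0), (97.99998474121094, 49.99999237060547), 90.0)
115 296 342 [ 587.6 -167.1  118. ] [ 626.  -167.2  118. ]
125 295 343 [ 586.6 -174.8  118. ] [ 627.  -174.9  118. ]
135 294 344 [ 585.6 -182.7  118. ] [ 628.  -182.8  118. ]
145 294 344 [ 585.4 -190.7  118. ] [ 628.1 -190.7  118. ]
155 294 344 [ 585.2 -198.8  118. ] [ 628.3 -198.9  118. ]
165 294 344 [ 585.  -207.1  118. ] [ 628.4 -207.1  118. ]
175 294 343 [ 584.7 -215.5  118. ] [ 627.7 -215.5  118. ]
185 294 343 [ 584.5 -224.   118. ] [ 627.9 -224.1  118. ]
195 295 342 [ 585.2 -232.7  118. ] [ 627.2 -232.8  118. ]
205 296 341 [ 585.8 -241.6  118. ] [ 626.4 -241.6  118. ]Traceback (most recent call last):
  File "<stdin>", line 8, in <module>
    return umr_minimum(a, axis, None, out, keepdims, initial, where)
ValueError: zero-size array to reduction operation minimum which has no identity
```

Run:
```python
from h import *
W=load('wrist6.png');D=load('side6.png');S=load('scene6.png')
t,bm=113.5,212.5
o,a=ray(*W,319,t);_,b=ray(*W,319,bm)
a=a[1:]/np.linalg.norm(a[1:]);b=b[1:]/np.linalg.norm(b[1:]);h=np.arccos(a@b)/2;bi=(a+b)/np.linalg.norm(a+b);print('centre yz',o[1:]+bi*48.5/np.sin(h))
cv2.imwrite('pics/r6.png',np.hstack([cv2.resize(cv2.imread('pics/wrist6.png')[100:220,280:360],None,fx=5,fy=5,interpolation=2),cv2.resize(cv2.imread('pics/scene6.png')[270:350,390:470],None,fx=7.5,fy=7.5,interpolation=2)[:,:400]]))
```

```text
centre yz [-210.72843354   61.49735278]
```

View pics/r6.png

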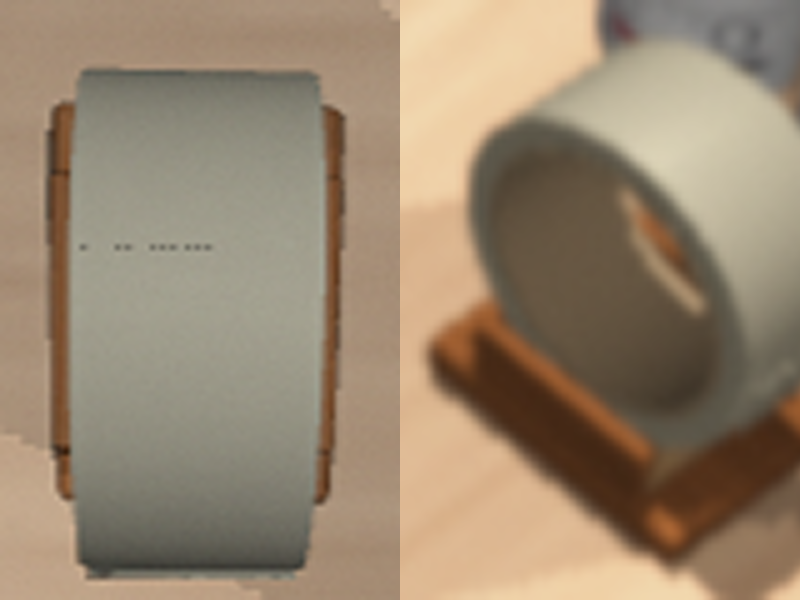

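Run:
```python
from h import *
from scipy.optimize import least_squares
W=load('wrist6.png');D=load('side6.png');S=load('scene6.png')
def c(x,y):return 280+x/7-.43,180+y/7-.43
R=[(ray(*W,319,113.5),'wT'),(ray(*W,319,212.5),'wB'),(ray(*D,*c(270,81)),'side top'),(ray(*D,*c(345,92)),'side top2')]
# scene top outline around crop (520..680)->use far rim top (680,40): 390+680-400 /7.5
R.append((ray(*S,390+(680-400)/7.5-.4,270+42/7.5-.4),'scene'))
R.append((ray(*S,390+(600-400)/7.5-.4,270+68/7.5-.4),'scene'))
def res(p,full=False):
    out=[]
    for (o,r),_ in R:
        d=r[1:]/np.linalg.norm(r[1:]);q=np.array(p)-o[1:];out.append(abs(d[0]*q[1]-d[1]*q[0])-48.5)
    return out
s=least_squares(res,[-205,64],loss='soft_l1');print(s.x,np.round(s.fun,1))
for x in((585,627)): pass
# hsv blob in side
hs=cv2.cvtColor(D[1]['pixels'],cv2.COLOR_RGB2HSV)
for v in range(188,200): print(v, hs[v,318:332,1].tolist(), hs[v,322].tolist())
```

```text
[-212.29661445   64.05861303] [ 1.4 -2.1  1.4  0.1 -7.2 -0.7]
188 [85, 2, 4, 2, 4, 2, 4, 4, 4, 4, 2, 4, 4, 4] [90, 4, 143]
189 [89, 4, 4, 4, 4, 4, 4, 4, 5, 2, 2, 4, 4, 4] [90, 4, 143]
190 [86, 4, 5, 4, 5, 4, 4, 4, 5, 4, 4, 4, 4, 4] [80, 5, 143]
191 [62, 4, 4, 4, 4, 4, 4, 4, 4, 4, 4, 5, 5, 4] [75, 4, 144]
192 [37, 37, 39, 42, 41, 41, 44, 45, 47, 50, 56, 2, 3, 4] [24, 41, 170]
193 [37, 36, 37, 38, 36, 37, 39, 37, 39, 39, 36, 39, 40, 46] [26, 36, 175]
194 [38, 38, 37, 37, 37, 38, 35, 35, 37, 37, 38, 36, 42, 46] [24, 37, 181]
195 [36, 36, 36, 38, 36, 36, 38, 38, 35, 36, 35, 43, 43, 47] [24, 36, 182]
196 [36, 36, 35, 36, 36, 36, 37, 36, 36, 34, 36, 45, 43, 59] [24, 36, 184]
197 [37, 37, 36, 37, 36, 36, 36, 34, 35, 35, 41, 45, 59, 82] [24, 36, 186]
198 [35, 35, 35, 35, 35, 35, 37, 35, 36, 38, 43, 63, 80, 82] [24, 35, 187]
199 [34, 35, 35, 35, 35, 34, 34, 36, 35, 42, 47, 74, 82, 84] [24, 35, 189]
```

Run:
```python
from h import *
W=load('wrist6.png')
for z in (10,20,32):
  a=onz(*W,292,120.6,z);b=onz(*W,292,200,z);c=onz(*W,289.5,145,z);d=onz(*W,348.5,145,z);print(z,a.round(1),b.round(1),(a+b)[1]/2,c.round(1),d.round(1),(c+d)[0]/2)
```

```text
10 [ 575.5 -166.    10. ] [ 573.1 -255.9   10. ] -210.94702418087388 [ 571.9 -192.3   10. ] [ 639.6 -192.4   10. ] 605.7679531849715
20 [ 576.4 -166.5   20. ] [ 574.  -254.2   20. ] -210.32930191342558 [ 572.9 -192.2   20. ] [ 638.9 -192.3   20. ] 605.8588058596306
32 [ 577.4 -167.1   32. ] [ 575.1 -252.1   32. ] -209.5880351924876 [ 574. -192.   32.] [ 638.  -192.1   32. ] 605.9678290692214
```

```bash
python3 -m jog '{"hand":[1,1,1,1,1,1,1],"delta_pos":[[0,-0.1,-2.8],[0,-0.2,-2.8],[4,0,0],[4,0,0],[3,0,0],[0,0,0],[0,0,0]],"twist":[0,0,0,0,0,0,0]}'
```

```text
time_s: 9.85
tool_pos: [606.5, -210.3, 136.9]
tool_rot: [[0.0, 1.0, 0.001], [-0.0, 0.001, -1.0], [-1.0, 0.0, 0.0]]
force: [-0.0, -0.6, 0.6]
opening: 0.999
```

```bash
python3 -m jog '{"hand":[1,1,1,0.4,0.4,0.4,0.4,0.4,0.4],"delta_pos":[[2,0,0],[1.65,0,0],[0,0,0],[0,0,0],[0,0,0],[0,0,0],[0,0,0],[0,0,0],[0,0,0]],"twist":[0,0,0,0,0,0,0,0,0]}'
python3 - <<'E'
from h import *
s,d=snap('wrist','wrist7.png');snap('side','side7.png');print(s['tool_pos'],s['opening'],s['force'])
cv2.imwrite('pics/m7.png',cv2.resize(cv2.imread('pics/side7.png')[120:255,250:410],None,fx=4,fy=4,interpolation=2))
E
```

```text
time_s: 10.75
tool_pos: [606.2, -211.3, 99.3]
tool_rot: [[0.0, 1.0, -0.0], [-0.0, -0.0, -1.0], [-1.0, 0.0, 0.0]]
force: [-0.3, 0.4, 0.5]
opening: 0.535
[ 606.21757022 -211.33675247   99.27251861] 0.5348811492144439 [-0.29761163  0.39623096  0.50318594]
```

View pics/m7.png

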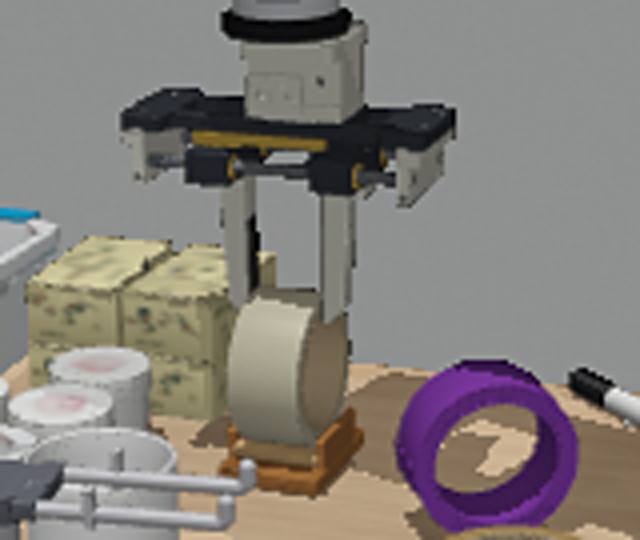

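```bash
python3 -m jog '{"hand":[0,0,0,0,0,0],"delta_pos":[[0,0,0],[0,0,0],[0,0,0],[0,0,0],[0,0,0],[0,0,0]],"twist":[0,0,0,0,0,0]}'
```

```text
time_s: 11.45
tool_pos: [606.2, -211.3, 99.2]
tool_rot: [[-0.0, 1.0, -0.0], [0.0, -0.0, -1.0], [-1.0, -0.0, -0.0]]
force: [-0.3, -0.2, 0.7]
opening: 0.47
```

```bash
python3 -m jog '{"hand":[0,0,0,0,0,0],"delta_pos":[[-1,0,0],[-1.5,0,0],[-2.5,0,0],[0,0,0],[0,0,0],[0,0,0]],"twist":[0,0,0,0,0,0]}'
python3 - <<'E'
from h import *
s,d=snap('wrist','wrist8.png');snap('side','side8.png');snap('scene','scene8.png');print(s['tool_pos'],s['opening'],s['force'],s['q'])
cv2.imwrite('pics/m8.png',np.vstack([cv2.resize(cv2.imread('pics/side8.png')[120:220,250:410],None,fx=4,fy=4,interpolation=2)[:300],cv2.resize(cv2.imread('pics/scene8.png')[200:340,360:520],None,fx=4,fy=4,interpolation=2)[:300]]))
E
```

```text
time_s: 12.05
tool_pos: [605.9, -211.2, 148.4]
tool_rot: [[-0.001, 1.0, 0.0], [0.0, 0.0, -1.0], [-1.0, -0.001, -0.0]]
force: [-0.2, 0.9, -1.3]
opening: 0.472
[ 605.902169   -211.16871945  148.36931453] 0.47156933977823573 [-0.23004138  0.87187961 -1.28898448] [-3.75116742e-01  7.17140861e-02  1.60314317e+00  2.01653293e-05
  1.46769134e+00 -3.75119906e-01]
```

View pics/m8.png

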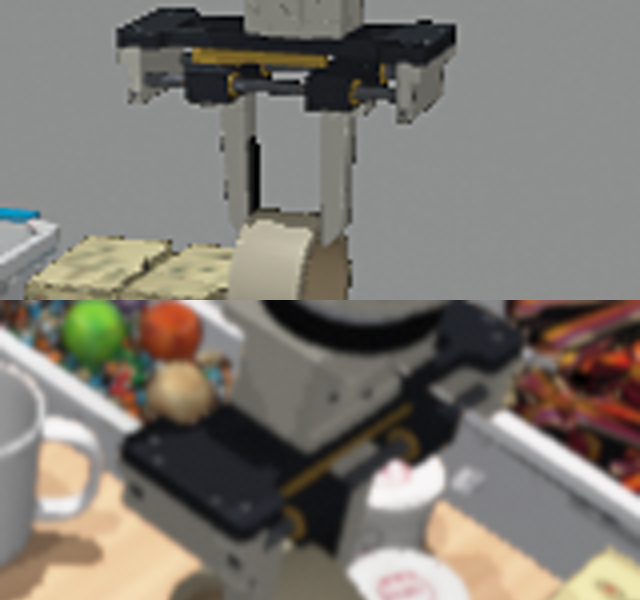

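View pics/wrist8.png

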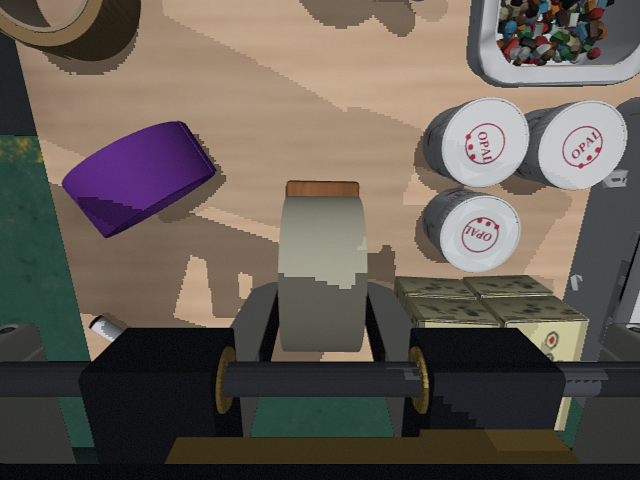

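```bash
python3 -m jog '{"hand":[0,0,0,0,0,0,0,0,0,0,0,0],"delta_pos":[[-2,0,0],[-3,0,0],[-3.2,0,0],[0,-0.5,-1.2],[0,-1,-2.4],[0,-1.2,-2.8],[0,-1.2,-2.8],[0,-1.2,-2.8],[0,-1.2,-2.8],[0,-1.2,-2.8],[0,-1.2,-2.8],[0,-1.2,-2.8]],"twist":[0,0,0,0,0,0,0,0,0,0,0,0]}'
python3 -m jog '{"hand":[0,0,0,0,0,0,0,0,0],"delta_pos":[[0,-1.2,-2.8],[0,-1.2,-2.8],[0,-1.2,-2.8],[0,-1,-2.4],[0,-0.5,-1.2],[0,-0.3,-0.6],[0,0,0],[0,0,0],[0,0,0]],"twist":[0,0,0,0,0,0,-4,-4.1,0]}'
python3 - <<'E'
from h import *
s,d=snap('wrist','wrist9.png');snap('side','side9.png');snap('scene','scene9.png');print(s['tool_pos'],s['opening'],s['force'],s['tool_rot'].round(3),s['q'])
E
```

```text
time_s: 13.4
tool_pos: [506.1, 21.9, 229.9]
tool_rot: [[-0.001, 1.0, -0.0], [0.0, -0.0, -1.0], [-1.0, -0.001, -0.0]]
force: [0.5, 0.7, -0.9]
opening: 0.471
time_s: 14.3
tool_pos: [453.4, 146.2, 230.7]
tool_rot: [[-0.0, 0.99, 0.142], [-0.0, 0.142, -0.99], [-1.0, -0.001, 0.0]]
force: [0.9, 0.1, -1.8]
opening: 0.469
[453.35908877 146.18697548 230.71095657] 0.468715148165968 [ 0.86603884  0.08799391 -1.78402847] [[-0.     0.99   0.142]
 [-0.     0.142 -0.99 ]
 [-1.    -0.001  0.   ]] [ 2.58494666e-01 -3.29014455e-01  1.83262820e+00 -1.99269404e-04
  1.63852648e+00  1.16348783e-01]
```

View pics/wrist9.png

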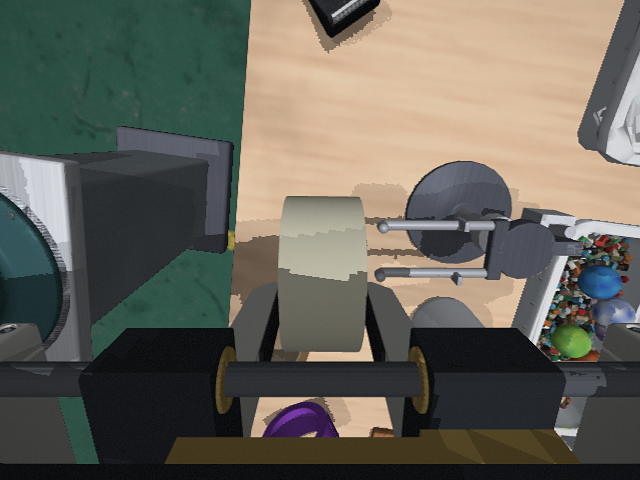

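View pics/side9.png

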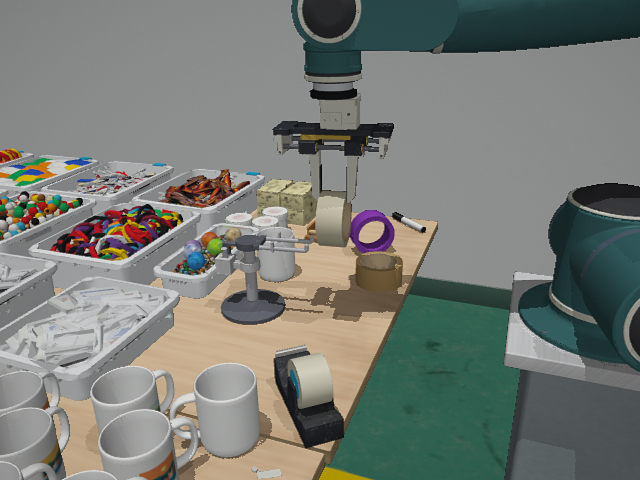

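View pics/scene9.png

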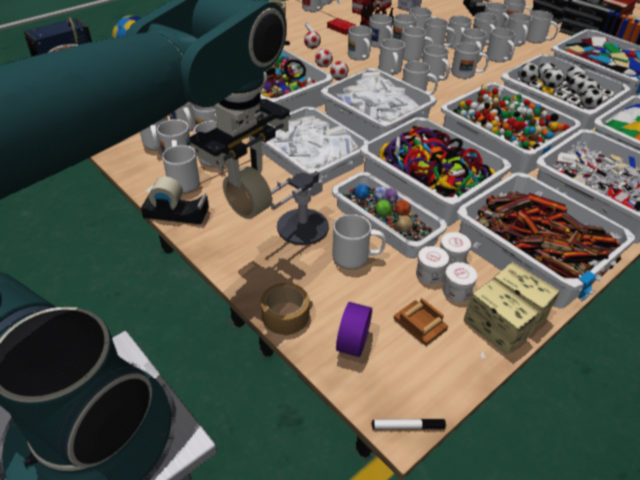

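Run:
```python
from h import *
W=load('wrist9.png')
im=W[1]['pixels'];cv2.imwrite('pics/w9.png',cv2.resize(im[190:300,360:580,::-1],None,fx=3.6,fy=3.6,interpolation=2))
P=[onz(*W,*a,154) for a in((382,227),(380,273))]
for p in P:print(p.round(1))
T=[onz(*W,*a,154) for a in((465,219),(458,279))]
for p in T:print(p.round(1))
R=W[0]['tool_rot']; 
for p in P+T: print((R.T@(p-W[0]['tool_pos'])).round(1))
```

```text
[494.6 171.1 154. ]
[500.2 134.7 154. ]
[554.2 185.8 154. ]
[561.5 138.3 154. ]
[ 76.7  44.4 -18.9]
[76.7 44.8 18. ]
[ 76.6 105.5 -25. ]
[ 76.7 106.   23.1]
```

View pics/w9.png

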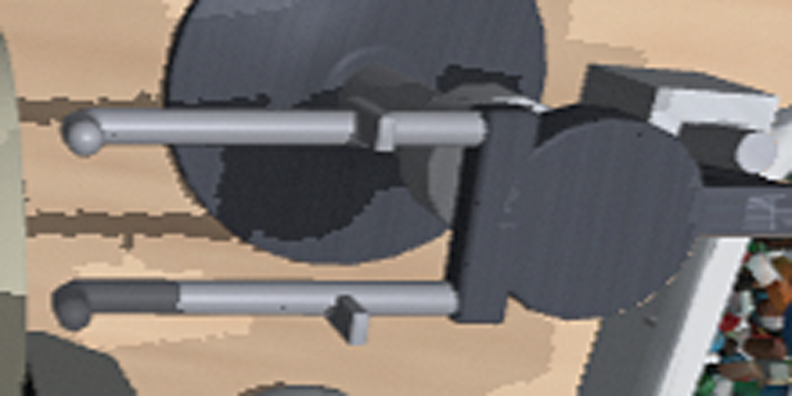

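```bash
python3 -m jog '{"hand":[0,0,0,0,0,0,0],"delta_pos":[[1.5,0,0],[2,0,0],[1.4,0,0],[0,0,0],[0,0.6,0],[0,0.6,0],[0,0,0]],"twist":[0,0,0,0,0,0,0]}'
python3 - <<'E'
from h import *
s,d=snap('wrist','wrist10.png');snap('side','side10.png');print(s['tool_pos'],s['opening'],s['force'])
cv2.imwrite('pics/m10.png',np.vstack([cv2.resize(cv2.imread('pics/side10.png')[190:290,230:390],None,fx=4,fy=4,interpolation=2)[:400]]))
E
```

```text
time_s: 15.15
tool_pos: [466.0, 148.5, 182.8]
tool_rot: [[0.001, 0.99, 0.141], [0.0, 0.141, -0.99], [-1.0, 0.001, -0.0]]
force: [-0.4, -0.3, -0.9]
opening: 0.466
[466.04883395 148.5181142  182.76563838] 0.46607391926064823 [-0.39999512 -0.29282576 -0.94358288]
```

View pics/m10.png

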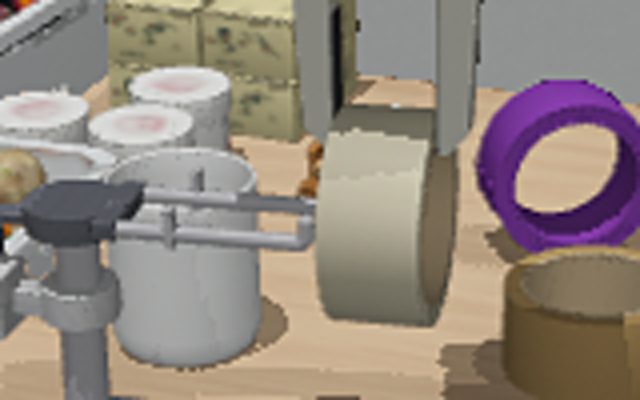

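View pics/wrist10.png

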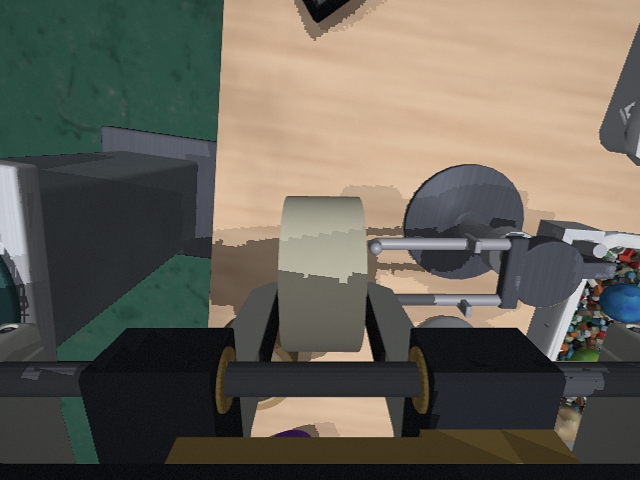

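```bash
python3 -m jog '{"hand":[0,0,0,0,0,0,0],"delta_pos":[[0,0.5,0],[0,0.5,0],[0,0.5,0],[0,0.5,0],[0,0.5,0],[0,0.5,0],[0,0,0]],"twist":[0,0,0,0,0,0,0]}'
python3 - <<'E'
from h import *
s,d=snap('side','side11.png');print(s['tool_pos'],s['opening'],s['force'])
cv2.imwrite('pics/m11.png',np.vstack([cv2.resize(cv2.imread('pics/side11.png')[190:290,230:390],None,fx=4,fy=4,interpolation=2)[:400]]))
E
```

```text
time_s: 15.95
tool_pos: [495.3, 152.6, 182.0]
tool_rot: [[-0.0, 0.99, 0.141], [-0.0, 0.141, -0.99], [-1.0, -0.0, 0.0]]
force: [-0.6, 0.4, -1.5]
opening: 0.465
[495.28516505 152.64454127 181.9794386 ] 0.46549344931070197 [-0.63219165  0.36273994 -1.52047102]
```

View pics/m11.png

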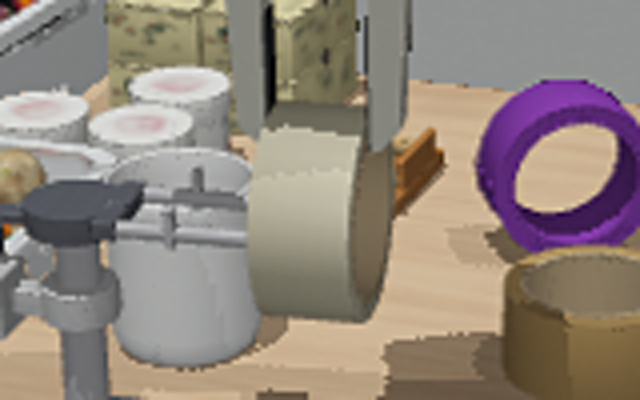

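```bash
python3 -m jog '{"hand":[0,0,0,0,0,0,0,0,0,0,0,0],"delta_pos":[[0,0.5,0],[0,0.5,0],[0,0.5,0],[0,0.5,0],[0,0.5,0],[0,0.5,0],[0,0.4,0],[0,0.3,0],[0,0,0],[0.8,0,0],[0.8,0,0],[0,0,0]],"twist":[0,0,0,0,0,0,0,0,0,0,0,0]}'
python3 - <<'E'
from h import *
s,d=snap('side','side12.png');snap('wrist','wrist12.png');snap('scene','scene12.png');print(s['tool_pos'],s['opening'],s['force'])
cv2.imwrite('pics/m12.png',np.vstack([cv2.resize(cv2.imread('pics/side12.png')[190:290,200:360],None,fx=4,fy=4,interpolation=2)[:400]]))
E
```

```text
time_s: 17.2
tool_pos: [530.7, 157.7, 164.4]
tool_rot: [[-0.002, 0.99, 0.141], [-0.001, 0.141, -0.99], [-1.0, -0.002, 0.0]]
force: [1.0, -0.2, -2.3]
opening: 0.469
[530.72772576 157.66197288 164.3900476 ] 0.46868446041987194 [ 1.03863588 -0.24732301 -2.30902157]
```

View pics/m12.png

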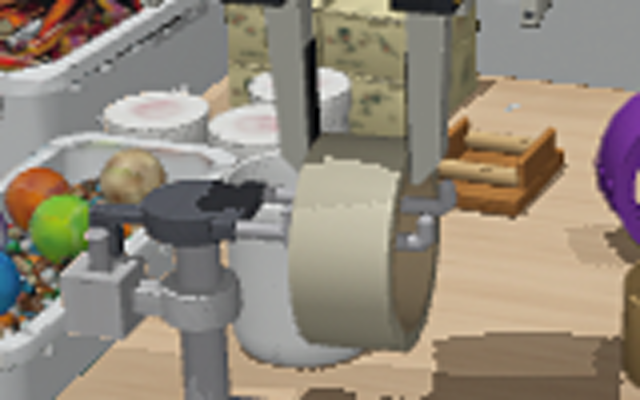

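View pics/wrist12.png

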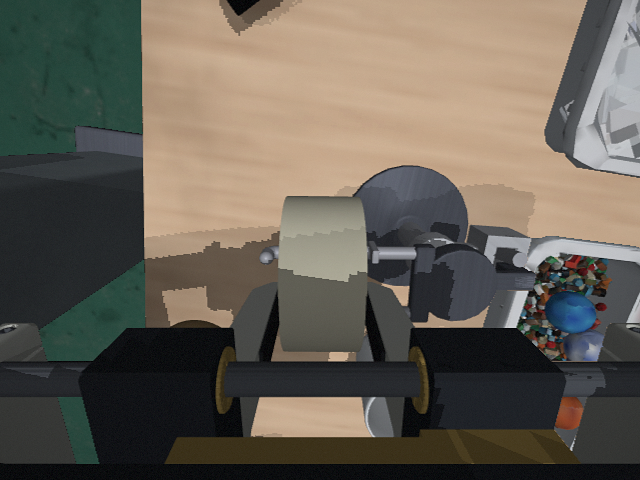

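```bash
python3 -m jog '{"hand":[0,0,0,0],"delta_pos":[[0.5,0,0],[0.4,0,0],[0.2,0,0],[0,0,0]],"twist":[0,0,0,0]}'
```

```text
time_s: 17.75
tool_pos: [531.2, 157.8, 154.7]
tool_rot: [[-0.001, 0.99, 0.141], [-0.0, 0.141, -0.99], [-1.0, -0.001, 0.0]]
force: [0.6, -0.5, -1.8]
opening: 0.472
```

```bash
python3 -m jog '{"hand":[0,0,0],"delta_pos":[[0.1,0,0],[0.1,0,0],[0,0,0]],"twist":[0,0,0]}'
```

```text
time_s: 18.05
tool_pos: [531.4, 157.8, 153.1]
tool_rot: [[-0.0, 0.99, 0.141], [-0.0, 0.141, -0.99], [-1.0, -0.0, 0.0]]
force: [0.4, -0.2, -1.7]
opening: 0.465
```

```bash
python3 -m jog '{"hand":[0,0,0],"delta_pos":[[0.1,0,0],[0.1,0,0],[0,0,0]],"twist":[0,0,0]}'
```

```text
time_s: 18.35
tool_pos: [531.4, 157.8, 151.0]
tool_rot: [[-0.0, 0.99, 0.141], [-0.0, 0.141, -0.99], [-1.0, -0.0, 0.0]]
force: [-0.1, -0.0, -1.4]
opening: 0.469
```

```bash
python3 -m jog '{"hand":[0,0,0],"delta_pos":[[0.1,0,0],[0.05,0,0],[0,0,0]],"twist":[0,0,0]}'
```

```text
time_s: 18.65
tool_pos: [531.4, 157.8, 149.5]
tool_rot: [[-0.0, 0.99, 0.141], [-0.0, 0.141, -0.99], [-1.0, -0.0, 0.0]]
force: [0.4, -0.0, -0.9]
opening: 0.471
```

```bash
python3 -m jog '{"hand":[0,0,0],"delta_pos":[[0.1,0,0],[0.0,0,0],[0,0,0]],"twist":[0,0,0]}'
```

```text
time_s: 18.95
tool_pos: [531.4, 157.8, 148.7]
tool_rot: [[0.0, 0.99, 0.141], [-0.0, 0.141, -0.99], [-1.0, 0.0, 0.0]]
force: [1.5, -0.3, -0.8]
opening: 0.467
```

```bash
python3 -m jog '{"hand":[0,0,0],"delta_pos":[[0.08,0,0],[0.0,0,0],[0,0,0]],"twist":[0,0,0]}'
```

```text
time_s: 19.25
tool_pos: [531.4, 157.8, 147.9]
tool_rot: [[0.0, 0.99, 0.141], [-0.0, 0.141, -0.99], [-1.0, 0.0, 0.0]]
force: [0.9, -0.1, -0.0]
opening: 0.472
```

```bash
python3 -m jog '{"hand":[0,0,0],"delta_pos":[[0.08,0,0],[0.0,0,0],[0,0,0]],"twist":[0,0,0]}'
```

```text
time_s: 19.55
tool_pos: [531.4, 157.8, 147.1]
tool_rot: [[0.0, 0.99, 0.141], [-0.0, 0.141, -0.99], [-1.0, 0.0, 0.0]]
force: [-0.3, -0.3, 1.7]
opening: 0.472
```

```bash
python3 -m jog '{"hand":[0,0,0,0],"delta_pos":[[0,0.08,0],[0,0.08,0],[0,0.06,0],[0,0,0]],"twist":[0,0,0,0]}'
```

```text
time_s: 19.95
tool_pos: [533.6, 158.1, 146.9]
tool_rot: [[-0.0, 0.99, 0.141], [-0.0, 0.141, -0.99], [-1.0, -0.0, 0.0]]
force: [0.5, -1.4, -0.5]
opening: 0.465
```

```bash
python3 -m jog '{"hand":[0,0,0],"delta_pos":[[0,0.05,0],[0,0.05,0],[0,0,0]],"twist":[0,0,0]}'
```

```text
time_s: 20.25
tool_pos: [534.6, 158.3, 147.0]
tool_rot: [[-0.0, 0.99, 0.141], [-0.0, 0.141, -0.99], [-1.0, -0.0, 0.0]]
force: [-0.8, -1.7, -1.3]
opening: 0.468
```

Run:
```python
from h import *
s,d=snap('wrist','wrist13.png')
cv2.imwrite('pics/m13.png',cv2.resize(cv2.imread('pics/wrist13.png')[180:360,230:470],None,fx=3.3,fy=3.3,interpolation=2))
```

```text
(no output)
```

View pics/m13.png

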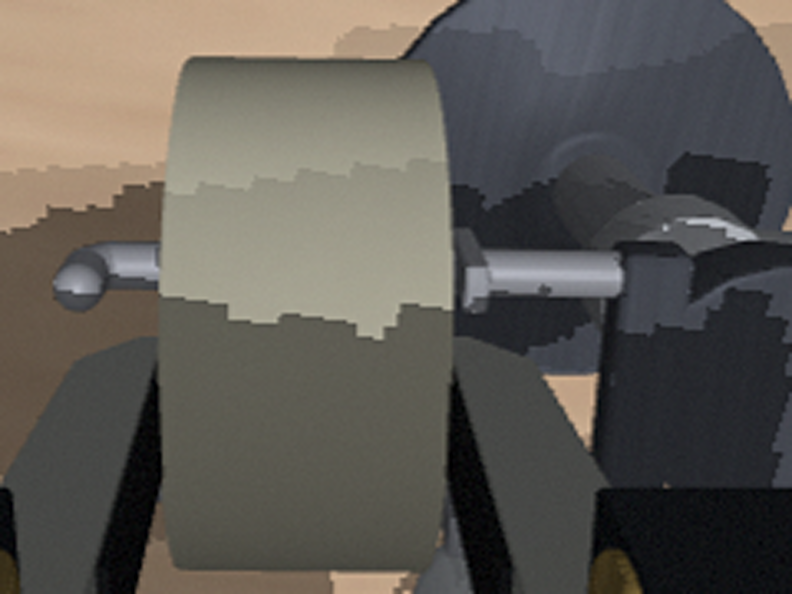

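```bash
python3 -m jog '{"hand":[0,0,0],"delta_pos":[[0,0.05,0],[0,0.05,0],[0,0,0]],"twist":[0,0,0]}'
```

```text
time_s: 20.6
tool_pos: [535.6, 158.4, 147.1]
tool_rot: [[0.0, 0.99, 0.141], [0.0, 0.141, -0.99], [-1.0, 0.0, -0.0]]
force: [-0.8, -1.7, 0.6]
opening: 0.47
```

```bash
python3 -m jog '{"hand":[0,0,0],"delta_pos":[[0,0.05,0],[0,0,0],[0,0,0]],"twist":[0,0,0]}'
```

```text
time_s: 20.9
tool_pos: [536.1, 158.5, 147.1]
tool_rot: [[0.0, 0.99, 0.141], [0.0, 0.141, -0.99], [-1.0, 0.0, -0.0]]
force: [-0.6, -1.8, 0.6]
opening: 0.465
```

```bash
python3 -m jog '{"hand":[0,0,0],"delta_pos":[[0,0.05,0],[0,0,0],[0,0,0]],"twist":[0,0,0]}'
```

```text
time_s: 21.2
tool_pos: [536.6, 158.5, 147.0]
tool_rot: [[-0.0, 0.99, 0.141], [-0.0, 0.141, -0.99], [-1.0, -0.0, 0.0]]
force: [-0.1, -0.7, 0.8]
opening: 0.468
```

```bash
python3 -m jog '{"hand":[0,0,0],"delta_pos":[[0,0.05,0],[0,0,0],[0,0,0]],"twist":[0,0,0]}'
```

```text
time_s: 21.5
tool_pos: [536.7, 158.6, 146.9]
tool_rot: [[-0.001, 0.99, 0.141], [-0.0, 0.141, -0.99], [-1.0, -0.001, -0.0]]
force: [-4.3, -2.1, 1.1]
opening: 0.469
```

```bash
python3 -m jog '{"hand":[0,0,0],"delta_pos":[[0,0.05,0],[0,0,0],[0,0,0]],"twist":[0,0,0]}'
```

```text
time_s: 21.8
tool_pos: [536.8, 158.7, 146.8]
tool_rot: [[-0.002, 0.99, 0.141], [-0.0, 0.141, -0.99], [-1.0, -0.002, -0.0]]
force: [-8.2, -1.4, 2.3]
opening: 0.466
```

```bash
python3 -m jog '{"hand":[0,0,0],"delta_pos":[[0,0.05,0],[0,0,0],[0,0,0]],"twist":[0,0,0]}'
python3 - <<'E'
from h import *
s,d=snap('wrist','wrist14.png');print(s['force'])
cv2.imwrite('pics/m14.png',cv2.resize(cv2.imread('pics/wrist14.png')[180:360,230:470],None,fx=3.3,fy=3.3,interpolation=2))
E
```

```text
time_s: 22.1
tool_pos: [536.9, 158.7, 146.7]
tool_rot: [[-0.003, 0.99, 0.141], [-0.0, 0.141, -0.99], [-1.0, -0.003, -0.0]]
force: [-12.9, -2.1, 3.2]
opening: 0.467
[-12.9458007   -2.05707449   3.15244213]
```

View pics/m14.png

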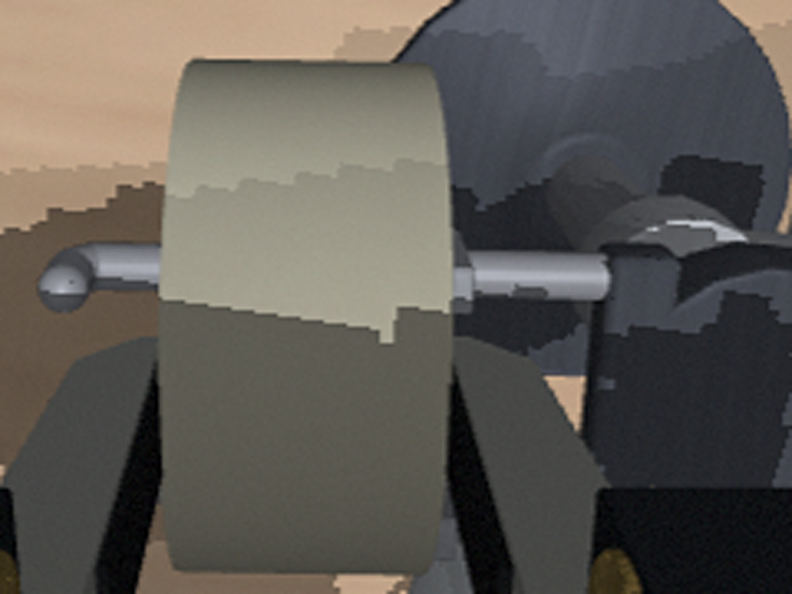

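```bash
python3 -m jog '{"hand":[0,0,0],"delta_pos":[[0,-0.08,0],[-0.05,-0.05,0],[0,0,0]],"twist":[0,0,0]}'
```

```text
time_s: 22.45
tool_pos: [536.7, 158.6, 147.5]
tool_rot: [[-0.0, 0.99, 0.141], [-0.0, 0.141, -0.99], [-1.0, -0.0, 0.0]]
force: [-2.8, -1.2, -1.1]
opening: 0.471
```

```bash
python3 -m jog '{"hand":[0.52,0.55,0.56,0.56,0.56,0.56],"delta_pos":[[0,0,0],[0,0,0],[0,0,0],[0,0,0],[0,0,0],[0,0,0]],"twist":[0,0,0,0,0,0]}'
python3 - <<'E'
from h import *
s,d=snap('wrist','wrist15.png');snap('side','side15.png');print(s['force'],s['opening'])
cv2.imwrite('pics/m15.png',np.vstack([cv2.resize(cv2.imread('pics/wrist15.png')[200:360,230:470],None,fx=2.5,fy=2.5,interpolation=2)[:,:600],cv2.resize(cv2.imread('pics/side15.png')[220:290,210:360],None,fx=4,fy=4,interpolation=2)[:200]]))
E
```

```text
time_s: 23.05
tool_pos: [536.8, 158.6, 147.6]
tool_rot: [[0.0, 0.99, 0.141], [0.0, 0.141, -0.99], [-1.0, 0.0, 0.0]]
force: [-0.2, -0.6, 1.1]
opening: 0.559
[-0.24963653 -0.58903231  1.13750055] 0.5590702837028165
```

View pics/m15.png

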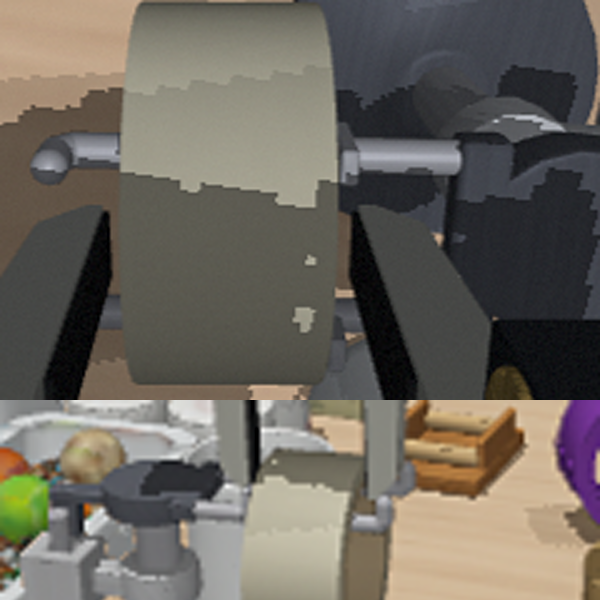

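The fingers are clear on both sides and the roll hangs beside the tabs, so I'll raise the tool straight up.

```bash
python3 -m jog '{"hand":[0.56,0.56,0.56,0.56,0.56,0.56,0.56,0.56],"delta_pos":[[-0.5,0,0],[-1,0,0],[-1.5,0,0],[-2,0,0],[-3,0,0],[-3,0,0],[0,0,0],[0,0,0]],"twist":[0,0,0,0,0,0,0,0]}'
python3 - <<'E'
from h import *
s,d=snap('wrist','wrist16.png');snap('side','side16.png');snap('scene','scene16.png');print(s['force'],s['opening'])
cv2.imwrite('pics/m16.png',np.vstack([cv2.resize(cv2.imread('pics/scene16.png')[140:260,210:360],None,fx=4,fy=4,interpolation=2)[:300],cv2.resize(cv2.imread('pics/side16.png')[210:330,210:360],None,fx=4,fy=4,interpolation=2)[:300]]))
E
```

```text
time_s: 23.95
tool_pos: [537.0, 158.7, 259.0]
tool_rot: [[0.002, 0.99, 0.141], [0.0, 0.141, -0.99], [-1.0, 0.002, -0.0]]
force: [0.8, 0.1, -0.7]
opening: 0.559
[ 0.75053595  0.07072428 -0.69023635] 0.559276945133973
```

View pics/m16.png

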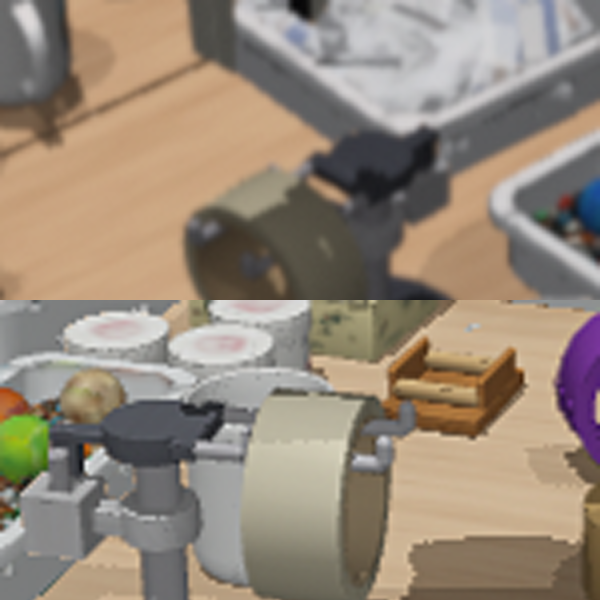

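View pics/wrist16.png

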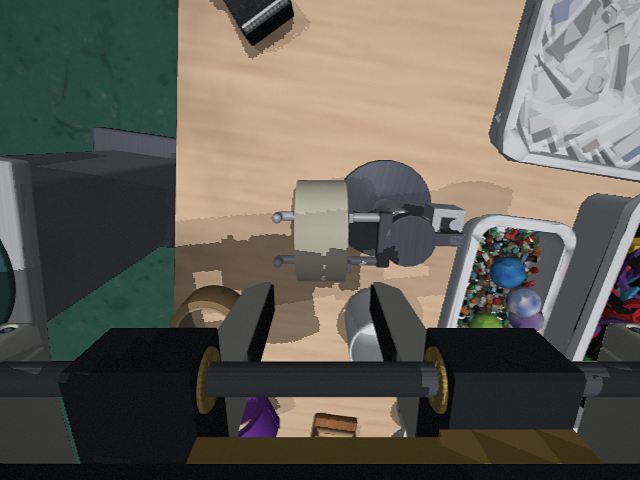

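Run:
```python
from h import *
W=load('wrist16.png')
cv2.imwrite('pics/w16.png',cv2.resize(cv2.imread('pics/wrist16.png')[170:290,260:470],None,fx=3.7,fy=3.7,interpolation=2))
R=W[0]['tool_rot']
e=[onz(*W,*a,154) for a in((278,217),(278,262))];print(np.round(e,1)); n=e[1]-e[0]; print('heading',np.degrees(np.arctan2(n[1],n[0]))-90+360)
l,r=onz(*W,294,230,160),onz(*W,348.5,230,160)
u=np.array([-.990,-.141,0]);ax=np.array([614,165,0])
for p in (l,r):print((p-ax)@u)
print('ends x',(e[0]-ax)@u,(e[1]-ax)@u)
```

```text
[[498.2 173.5 154. ]
 [502.2 134.1 154. ]]
heading 185.89457598392556
100.05599700533025
55.58784789468165
ends x 113.47665961898565 115.00257870946153
```

View pics/w16.png

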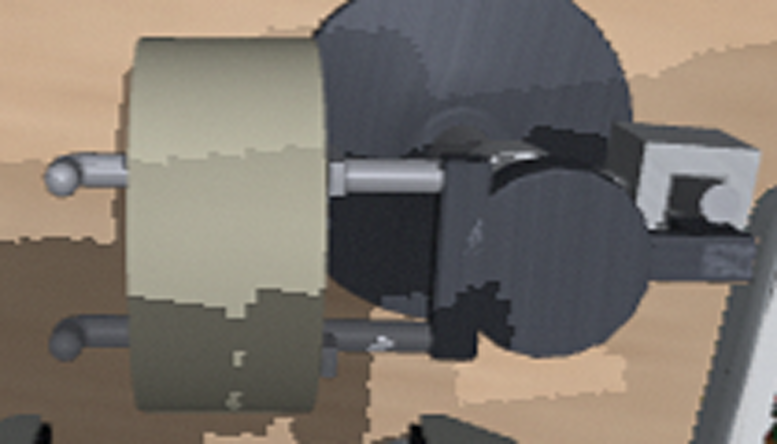

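```bash
python3 -m jog '{"hand":[0.56,0.56,0.56,0.56,0.56],"delta_pos":[[0,0,0],[0,0,0],[0,0,0],[0,0,0],[0,0,0]],"twist":[0,0,0,0,0]}'
python3 - <<'E'
from h import *
s,d=snap('side','side17.png'); a=load('side16.png')[1]['pixels'].astype(int); b=load('side0.png')[1]['pixels'].astype(int);c=d['pixels'].astype(int)
print('roll motion px',(abs(a-c).max(2)[230:320,260:330]>25).sum())
print('brown diff',(abs(b-c).max(2)[255:290,350:405]>40).sum(),'mug diff',(abs(b-c).max(2)[255:280,262:290]>40).sum())
env.job_done()
E
```

```text
time_s: 24.6
tool_pos: [536.8, 158.6, 257.5]
tool_rot: [[-0.0, 0.99, 0.141], [-0.0, 0.141, -0.99], [-1.0, -0.0, 0.0]]
force: [-0.2, 0.0, -0.6]
opening: 0.559
roll motion px 1
brown diff 388 mug diff 191
the job is handed in; nothing more can be done
```

The hook is turned onto its stop and the tape roll hangs on both wires against the tabs. I handed the job in at about 24.6 s and got no verdict back.

**Hook:** I swung it with the shut fingers until the lug met the pin, then held it there. The push read about 9.5 N at the wire for about 0.3 s, which works out to roughly 15 N at the lug. That lug force is calculated, not measured.

**Roll:** I gripped it across its top, passed it over the wire ends and lowered it until the wires took its weight. Sliding it back, I felt the tabs at a reading that peaked at 13 N. I then eased off, let go and raised the tool clear.

**Last checks:**
- **Position:** the roll's centre measures about x = 78 mm on the hook (77.5 mm is the ideal). I did not measure its y and z separately after letting go.
- **At rest:** nothing moved between two pictures taken about half a second apart.
- **Clearance:** the gripper is more than 100 mm above the roll.

**Where the checks disagreed:**
- **Hook direction:** it read about 188° just after the push and 186° at the end. That is either measuring error or a small turn back while the roll was being hung. The stop block's edges suggest the stop direction is about 184–185°, so the hook should still be well within 0.15 rad.
- **Bystanders:** my before-and-after comparison showed changed pixels around the brown roll and the mug. I put these down to new shadows and the hook and roll now in front of them, but did not check further. The arm kept clear of both.

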